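# Feed blunt centre punches into the lever-fed grinding magazine

## Robot

A 7-joint arm with a two-finger parallel gripper is mounted at the origin on a cart in front of the work surface, level with it; the furniture and walls round the work are solid. World frame = base frame: x ahead of the robot, y to its left, z up, the work surface at z = 0. Lengths are in m, angles in rad, forces in N, time in s.
With the tool pointing down it reaches from about 0.425 to 0.925 m from the base axis. Payload 6.8 kg.
Tool frame: the origin (TCP) lies at the very end of the fingers, on their centre line; the grasp point (between the pads) lies 19 mm behind it; z points along the fingers, y is the line along which they close (so a half turn about z gives the same grasp; the last joint's range is limited). The gripper opens to 85 mm and grips with 20 to 120 N. Pads are 22 mm wide; open, the fingers measure 114 mm over their backs; the gripper's body (76 mm by 85 mm) begins 54 mm behind the grasp point. The pads swing forward as they close: fully open they stand 13 mm farther back than shut.
Start: joints at [-1.418, 0.477, 0.022, 1.555, -0.011, 1.109, -0.083], TCP at [0.174, 0.652, 0.204] pointing down, gripper open.
Joint ranges: [-2.96, 2.96], [-0.34, 2.1], [-1.41, 1.46], [0.24, 2.44], [-1.37, 4.51], [0.17, 1.92], [-2.96, 2.96]. Speed limits (rad/s): [2.39, 2.39, 3.14, 3.14, 3.14, 3.14, 3.14].

## Interface

Orientations are given as a unit quaternion [w, x, y, z].
In Python, from station import bot gives the robot as it stands.
- The arm moves only by the tool jog_arm, never from a script. Its argument "motion" is a list of rows, each a list of 7 numbers: the turn, a rotation vector about the tool's x, y, z in rad, then the shift along the tool's x, y, z in mm, then the finger opening in mm, from 0 to 85.4. A call has 1 to 10 rows; each row is the pose to reach, as a shift and turn from the pose commanded when the call began, along the tool's axes at that moment; what a row does not reach only later rows make up. A row lasts 1/8 s, in which the tool goes at most 62.5 mm and 10.7 degrees, less where a joint would pass 70% of its speed; a pose out of reach is approached as far as the arm can. A call with a gripper value outside its range is refused whole. The fingers move at their own pace and stop on an object; "grip_force" is the grip in N (left out, the last holds). Time passes only in rows, so rows that repeat a pose let the fingers close. It gives the time, the measured TCP pose, the force, the opening and the grip force at its end, in the units of the state.
- bot.get_obs(): the state, without advancing time (a new reading comes with each control period).
- bot.read_camera(name): name is "scene" or "top"; returns a dict with "pixels" (420x560x3 uint8, red, green, blue), "camera_matrix" (3x3 intrinsics, pixels), "T" (4x4, takes a point from camera to world coordinates). Camera axes: x right, y down, z forward; pixel columns grow to the right and rows downward; lengths in m; the calibration is good to about 2 mm. A picture is of the moment at which its call begins. There is no depth.
- bot.hand_in(): hands the job in; it is judged then, once.
Trained networks look in a picture, given as the dict that the camera call returned (one of the last four; its "shot" number tells which), for a name from the list of things; names that differ only in an ending like _2 or _b are one class to them, and where a whole thing is asked for, a point or a joint stands for the part that bears it (a point fixed in the world has none). Each returns a list of dicts, best first, with "score" (0 to 1); they miss things now and then, are a little off and sometimes report something else, mostly with a low value. They report only what shows in the picture. A call takes as long as a camera call.
- bot.spot_in(thing, picture): "xy" ([column, row] in pixels, amid what is visible of it).
- bot.tip_of(thing, picture): "xy" ([column, row] in pixels: a listed point, or the origin of a listed thing).
The state is a dict: "t": time; "q": joint angles; "joint_vel": joint speeds; "joint_torque": joint torques, N m; "eef_pos": TCP position; "tool_rot": TCP orientation; "contact_force": force on the tool from outside, world axes, zero at the start; "torque": the same for the moment, N m; "gripper_width": opening from 0.0 (shut) to 1.0 (fully open); "grasp_force": force on a finger pad.
Only numpy, scipy, OpenCV 4.12 (cv2) and the standard library are available. Lean on these libraries where they do the work, as an engineer would, in place of code of your own. Each camera call takes 0.05 s, during which the arm holds its last target. There are 200 camera calls.

## Task

Load every blunt centre punch from the rubber mat into the feeder's covered magazine, ready for regrinding: lay each one crosswise in the open bay in front of the pusher with its point towards the side away from the lever's pivot (turn end for end those that lie the wrong way), then swing the sprung advance lever fully to its stop and let it go, so that the pusher drives the punch in under the slatted cover. In the end every punch must be fully fed in with its point the right way and the lever back at rest; leave the paste tin, tape roll and V-block where they are.

Things in the scene. Friction and masses are not known exactly. Their poses are not given: they have to be found in the camera images.
- feeder: Fixed hand-lever feeder, grey base 176 x 172 mm whose top, the bed, is 10 mm above the table. Origin: underside, below the faces of the two retracted pusher prongs. x = feed direction (into the magazine), y crosswise (lever pivot on the -y side), z up. Loading bay open from x = 0 (prong faces) to 48 mm; prongs at y = +-35 mm, 12 mm wide, tops at z 20; crossbar at x -32 to -46, 23 high.
- magazine (a point): Point on the bed under the slatted cover at feeder (82, 0, 10) mm, middle of the magazine. The cover of four steel slats (z 24 to 27 mm, 11 mm gaps) roofs x = 48 to 116 mm, so punches get in only from the bay; end wall at x = 110. Guides 113 mm apart with mouths flaring from x = 48 back to 20 mm keep punches (105 mm) crosswise. Axes as feeder.
- load_line (a point): Point on the bed at feeder (14, 0, 10) mm: centre of the line on which a punch is laid, along feeder y, close in front of the prongs; between the prongs and 34 mm towards the cover there is room for fingers. Axes as feeder.
- advance_lever (a joint): Sprung lever about a vertical axis: 0 at rest, grows as the grip is swung towards feeder +y, 1.10 rad at its stop. When let go the spring returns it (2 N at the grip at rest, 5 N at the stop, plus 1 or 2 N of friction). It drives the pusher 62 mm forward at the stop and takes it back; punches pushed in stay behind and queue up side by side.
- lever_grip (a point): Centre of the lever's upright black round grip: 20 mm in diameter, from 40 to 96 mm above the table; this point at 75 mm, 85 mm from the pivot. At rest at feeder (-80, -122) mm; it is pushed towards feeder +y, swinging clockwise (from above) round the pivot to (-80, -34) mm. The lever arm is 33 to 45 mm above the table.
- lever_pivot (a point): Fixed point on the lever's vertical axis, at feeder (-8, -78) mm, 75 mm above the table.
- mat: Fixed black rubber mat, 165 (x) x 125 (y) x 3 mm, on which the blunt punches lie about along its y axis, side by side 42 mm apart. Origin: centre of its underside. The mat may stand to the left or to the right of the feeder.
- punch_0_mid (a point): Centre of steel centre punch 0 (three or four of them are present): 105 mm long, 10 mm thick, blunt head at one end, conical point at the other; about 0.06 to 0.1 kg, its middle is 5 mm above what it lies on. The y axis lies along the punch; the point is towards its negative y.
- punch_0_tip (a point): The pointed end of punch 0, about 50 mm from its centre.
- punch_1_mid (a point): Centre of steel centre punch 1 (three or four of them are present): 105 mm long, 10 mm thick, blunt head at one end, conical point at the other; about 0.06 to 0.1 kg, its middle is 5 mm above what it lies on. The y axis lies along the punch; the point is towards its negative y.
- punch_1_tip (a point): The pointed end of punch 1, about 50 mm from its centre.
- punch_2_mid (a point): Centre of steel centre punch 2 (three or four of them are present): 105 mm long, 10 mm thick, blunt head at one end, conical point at the other; about 0.06 to 0.1 kg, its middle is 5 mm above what it lies on. The y axis lies along the punch; the point is towards its negative y.
- punch_2_tip (a point): The pointed end of punch 2, about 50 mm from its centre.
- punch_3_mid (a point): Centre of steel centre punch 3 (three or four of them are present): 105 mm long, 10 mm thick, blunt head at one end, conical point at the other; about 0.06 to 0.1 kg, its middle is 5 mm above what it lies on. The y axis lies along the punch; the point is towards its negative y.
- punch_3_tip (a point): The pointed end of punch 3, about 50 mm from its centre.
- paste_tin: Round tin 66 mm wide, 39 mm high: a bystander to be left alone. Origin: centre of its underside.
- tape_roll: Roll of masking tape, 72 mm wide, 19 mm high: a bystander to be left alone. Origin: centre of its underside.
- v_block: Steel V-block, 60 x 48 x 30 mm: a bystander to be left alone. Origin: centre of its underside.

How it is judged:
On the way:
1. the advance lever is swung to its stop with a punch driven in under the cover (value of joint advance_lever above 1.03 rad and ((x of punch_0_mid in the frame of feeder between 0.062 and 0.112 m and z of punch_0_mid in the frame of feeder between 0.008 and 0.022 m and y of punch_0_tip in the frame of feeder above 0.035 m) or (x of punch_1_mid in the frame of feeder between 0.062 and 0.112 m and z of punch_1_mid in the frame of feeder between 0.008 and 0.022 m and y of punch_1_tip in the frame of feeder above 0.035 m) or (x of punch_2_mid in the frame of feeder between 0.062 and 0.112 m and z of punch_2_mid in the frame of feeder between 0.008 and 0.022 m and y of punch_2_tip in the frame of feeder above 0.035 m) or (x of punch_3_mid in the frame of feeder between 0.062 and 0.112 m and z of punch_3_mid in the frame of feeder between 0.008 and 0.022 m and y of punch_3_tip in the frame of feeder above 0.035 m))), for 0.05 s.
At the end, for the whole second after the job is handed in: Every punch present lies flat on the bed under the cover, its centre at least 62 mm along feeder x (a full stroke brings it to 67 mm or more), its point on the feeder's +y side (more than 35 mm from the middle), at rest; the lever is back within 0.1 rad of rest (x of punch_0_mid in the frame of feeder between 0.062 and 0.112 m and z of punch_0_mid in the frame of feeder between 0.008 and 0.022 m and y of each of punch_0_tip, punch_1_tip, punch_2_tip, punch_3_tip in the frame of feeder above 0.035 m and x of punch_1_mid in the frame of feeder between 0.062 and 0.112 m and z of punch_1_mid in the frame of feeder between 0.008 and 0.022 m and x of punch_2_mid in the frame of feeder between 0.062 and 0.112 m and z of punch_2_mid in the frame of feeder between 0.008 and 0.022 m and x of punch_3_mid in the frame of feeder between 0.062 and 0.112 m and z of punch_3_mid in the frame of feeder between 0.008 and 0.022 m and value of joint advance_lever below 0.1 rad and linear speed of each of punch_0, punch_1, punch_2, punch_3 below 0.03 m/s); the robot touches nothing.
It fails at once if a bystander (paste tin, tape roll, V-block) is shoved more than 40 mm (distance of any of paste_tin, tape_roll, v_block from where it was at the start of the episode above 0.04 m).
Of punch_0, punch_1, punch_2, punch_3 only 3 to 4 are there at a start; the rules pass over those that are not, and their reading is None.
At some moment in a run one of punch_0, punch_1, punch_2, punch_3 may be knocked a few centimetres aside while the robot is not near it.
Once in a run the grip may slacken for a moment while it holds something.
It also fails if it takes over 210 s, if anything falls off the work surface, if the arm or the gripper's body presses on something with over 40 N, if the wrist force passes 120 N, or if a joint passes its speed limit or range.

## Working session

There is one attempt and no reset: what is moved stays moved. The work goes in short steps, Python scripts to look and compute and a tool call to move; the robot and the scene stay as the last step left them, time stands still between calls to the robot, and variables do not carry over. Pictures are saved under pics/ and viewed, at most 14 in all, crops included, and the job is handed in when it is done.

Besides the shell and the picture viewer there is one more tool, called after "Emit:" by a JSON object that holds its "method" and its "body", one argument or row to a line. jog_arm: Moves the arm, as the interface text tells. Its arguments: {"type":"object","properties":{"motion":{"type":"array"},"grip_force":{"type":"number"}},"required":["motion"]}

```bash
mkdir -p pics; ls
cat > h.py <<'E'
import sys; sys.path.insert(0,'.')
from station import bot
import numpy as np, cv2
from scipy.spatial.transform import Rotation as R
def shot(cam,name=None):
    p=bot.read_camera(cam)
    if name: cv2.imwrite(f'pics/{name}.png',np.ascontiguousarray(p['pixels'][:,:,::-1]))
    return p
def ray(p,xy,z):
    K=np.array(p['camera_matrix']);T=np.array(p['T'])
    d=T[:3,:3]@np.linalg.solve(K,[xy[0],xy[1],1]);o=T[:3,3]
    return o+d*(z-o[2])/d[2]
def proj(p,X):
    K=np.array(p['camera_matrix']);T=np.array(p['T'])
    c=K@(T[:3,:3].T@(np.array(X)-T[:3,3]));return c[:2]/c[2]
def rot(o): 
    q=o['tool_rot'];return R.from_quat([q[1],q[2],q[3],q[0]])
def plan(pos,yaw_closing=None):
    """shift (mm, tool axes) and turn rotvec to a TCP pose, tool down, tool y along world angle yaw"""
    o=bot.get_obs();r=rot(o)
    s=r.inv().apply((np.array(pos)-o['eef_pos']))*1000
    t=None
    if yaw_closing is not None:
        best=None
        for a in(yaw_closing,yaw_closing+np.pi):
            y=np.array([np.cos(a),np.sin(a),0]);z=np.array([0,0,-1]);x=np.cross(y,z)
            v=(r.inv()*R.from_matrix(np.c_[x,y,z])).as_rotvec()
            if best is None or np.linalg.norm(v)<np.linalg.norm(best):best=v
        t=best
    print('shift',s.round(1),'turn',None if t is None else t.round(3),'q7',round(o['q'][6],2))
E
python3 - <<'E'
from h import *
o=bot.get_obs();print({k:np.round(v,3) for k,v in o.items()})
print(rot(o).as_matrix().round(2))
for c in('top','scene'):
    p=shot(c,c+'0')
    print(c,np.array(p['T']).round(2).tolist())
    for th,z in(('feeder',0),('magazine',.01),('load_line',.01),('lever_grip',.075),('lever_pivot',.075),('mat',0),('punch_0_mid',.008),('punch_0_tip',.008),('paste_tin',0),('tape_roll',0),('v_block',0)):
        for d in bot.tip_of(th,p)[:5]:
            print(th,round(d['score'],2),np.round(d['xy']),ray(p,d['xy'],z)[:2].round(4))
E
```

```text
pics
{'t': np.float64(0.0), 'q': array([-1.418,  0.478,  0.022,  1.556, -0.012,  1.109, -0.083]), 'joint_vel': array([ 0.001, -0.   , -0.001, -0.001, -0.   ,  0.001, -0.   ]), 'joint_torque': array([ 0.0000e+00, -5.9644e+01,  1.6080e+00, -2.8119e+01,  1.2000e-02,
        1.0000e-02,  0.0000e+00]), 'eef_pos': array([0.174, 0.652, 0.203]), 'tool_rot': array([-0.   ,  0.13 ,  0.992, -0.001]), 'contact_force': array([ 0.013, -0.076,  0.801]), 'torque': array([ 0.026,  0.022, -0.018]), 'grasp_force': np.float64(0.0), 'gripper_width': np.float64(0.999)}
[[-0.97  0.26 -0.  ]
 [ 0.26  0.97 -0.  ]
 [-0.   -0.   -1.  ]]
top [[0.0, -0.98, 0.18, 0.37], [-1.0, -0.0, -0.01, -0.07], [0.01, -0.18, -0.98, 1.12], [0.0, 0.0, 0.0, 1.0]]
feeder 0.8 [298. 216.] [ 0.569  -0.1275]
magazine 0.93 [331. 221.] [ 0.5533 -0.2094]
magazine 0.46 [221. 226.] [0.542  0.0597]
magazine 0.27 [259. 263.] [ 0.4508 -0.0339]
load_line 0.92 [299. 217.] [ 0.5648 -0.1306]
load_line 0.55 [195. 208.] [0.5846 0.124 ]
lever_grip 0.59 [259. 263.] [ 0.4479 -0.0368]
lever_pivot 0.65 [293. 247.] [ 0.4827 -0.113 ]
lever_pivot 0.38 [383
[... 221 characters left out ...]
] [ 0.6091 -0.3412]
v_block 0.88 [379. 288.] [ 0.3925 -0.3233]
scene [[0.49, -0.53, 0.7, -0.22], [-0.87, -0.31, 0.37, -0.48], [0.02, -0.79, -0.61, 0.77], [0.0, 0.0, 0.0, 1.0]]
feeder 0.89 [302. 235.] [ 0.5599 -0.1279]
magazine 0.76 [328. 247.] [ 0.5431 -0.2086]
load_line 0.89 [310. 232.] [ 0.5694 -0.1437]
lever_grip 0.56 [249. 223.] [ 0.4551 -0.03  ]
lever_pivot 0.57 [288. 228.] [ 0.49   -0.1205]
mat 0.79 [228. 206.] [0.5625 0.1108]
punch_0_mid 0.45 [211. 193.] [0.5776 0.1809]
punch_0_tip 0.6 [226. 189.] [0.6177 0.1537]
paste_tin 0.66 [267. 187.] [0.695  0.0613]
paste_tin 0.66 [286. 228.] [ 0.5617 -0.0774]
tape_roll 0.6 [386. 249.] [ 0.6213 -0.3376]
v_block 0.56 [352. 310.] [ 0.3965 -0.3328]
```

Run:
```python
import cv2
a=cv2.imread('pics/top0.png')[130:320,140:420];cv2.imwrite('pics/top0c.png',cv2.resize(a,(798,542),interpolation=cv2.INTER_CUBIC))
```

```text
(no output)
```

View pics/top0c.png

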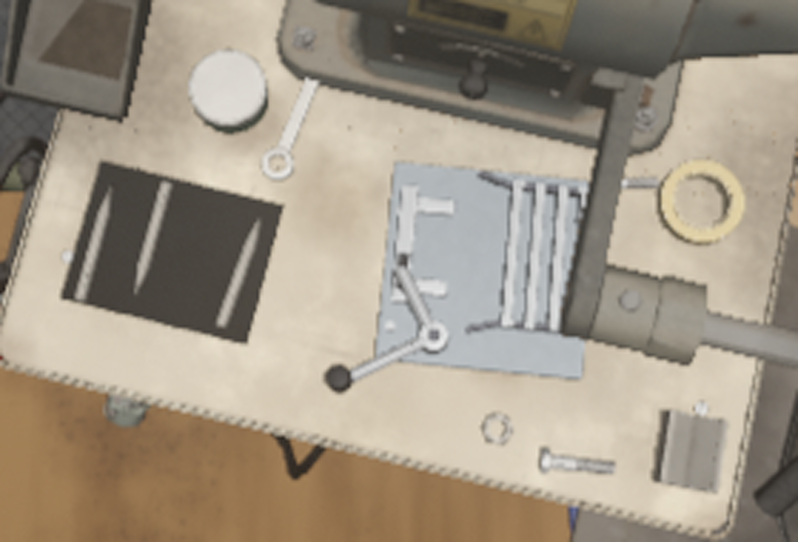

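View pics/scene0.png

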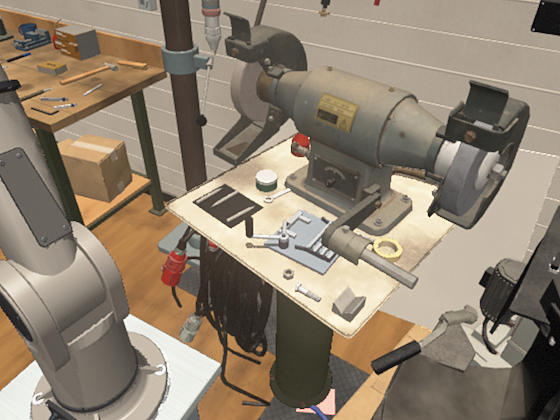

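View pics/top0.png

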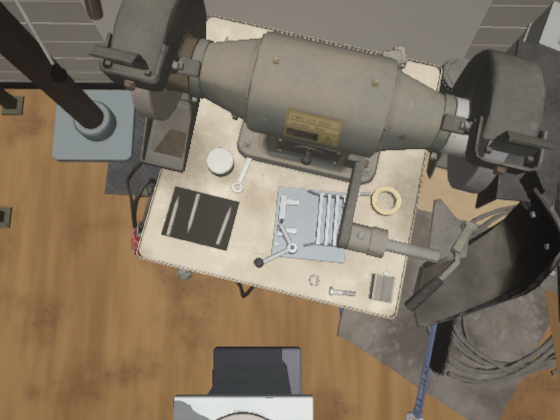

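```bash
cat > fit.py <<'E'
from h import *
from scipy.optimize import least_squares
F={'feeder':(0,0,0),'magazine':(.082,0,.01),'load_line':(.014,0,.01),'lever_pivot':(-.008,-.078,.075),'lever_grip':(-.08,-.122,.075)}
def fw(s,X):
    X=np.atleast_2d(X);c,si=np.cos(s[2]),np.sin(s[2])
    return np.c_[s[0]+c*X[:,0]-si*X[:,1],s[1]+si*X[:,0]+c*X[:,1],X[:,2]]
def punches(p,z=.008,lo=95):
    # bright elongated blobs on the dark mat -> mid, axis, point direction
    g=cv2.cvtColor(p['pixels'],cv2.COLOR_RGB2GRAY)
    return g
E
python3 - <<'E'
from fit import *
ps=[shot('top'),shot('scene')];obs=[]
for p in ps:
    for n,X in F.items():
        d=bot.tip_of(n,p)
        if d: obs.append((p,X,d[0]['xy'],d[0]['score'],n))
f=lambda s:np.concatenate([(proj(p,fw(s,X)[0])-xy)*w for p,X,xy,w,n in obs])
r=least_squares(f,[.565,-.128,-1.6],loss='soft_l1',f_scale=1.5)
print(r.x.round(4));s=r.x
for (p,X,xy,w,n) in obs: print(n,(proj(p,fw(s,X)[0])-xy).round(1))
np.save('feeder.npy',s)
p=ps[0]
im=cv2.resize(np.ascontiguousarray(p['pixels'][150:280,150:370,::-1]),(800,473),interpolation=cv2.INTER_CUBIC);k=800/220
def dr(X,c):
    q=np.array([(proj(p,x)-[150,150]+.5)*k for x in fw(s,X)]);cv2.polylines(im,[q.astype(int)],True,c,1)
for y in(-.035,.035):dr([(0,y-.006,.02),(0,y+.006,.02)],(0,0,255));
dr([(-.032,-.041,.023),(-.032,.041,.023),(-.046,.041,.023),(-.046,-.041,.023)],(0,0,255))
dr([(.048,-.0565,.027),(.048,.0565,.027),(.116,.0565,.027),(.116,-.0565,.027)],(0,255,0))
dr([(-.06,-.0,.01),(-.06,.05,.01),(.116,.05,.01),(.116,-.0,.01)],(255,0,0))
for X in(F['lever_pivot'],F['lever_grip']):dr([X,X],(0,0,255));cv2.circle(im,tuple(((proj(p,fw(s,X)[0])-[150,150]+.5)*k).astype(int)),4,(0,0,255),1)
g=cv2.cvtColor(p['pixels'],cv2.COLOR_RGB2GRAY)
m=(g>100).astype(np.uint8)
hull=np.array([[175,188],[238,203],[226,248],[165,233]])
mm=np.zeros_like(m);cv2.fillPoly(mm,[hull],1);m&=mm
n,l,st,ce=cv2.connectedComponentsWithStats(m)
for i in range(1,n):
    if st[i,4]<15: continue
    ys,xs=np.where(l==i);P=np.array([ray(p,(x,y),.008)[:2] for x,y in zip(xs,ys)])
    c=P.mean(0);u=np.linalg.svd(P-c)[2][0];u*=np.sign(u[0]);t=(P-c)@u
    w=g[ys,xs].astype(float)
    print('blob',st[i,4],'px',ce[i].round(1),'mid',(c+u*(t.max()+t.min())/2).round(4),'cent',c.round(4),'len',np.ptp(t).round(4),'ang',np.degrees(np.arctan2(u[1],u[0])).round(1),'skew',(np.mean(t**3)/np.std(t)**3).round(3))
    cv2.circle(im,tuple(((ce[i]-[150,150]+.5)*k).astype(int)),4,(0,0,255),1)
cv2.imwrite('pics/fit.png',im)
E
```

```text
[ 0.5638 -0.1252 -1.6818]
feeder [-1.2  2.1]
magazine [-0.3 -0.3]
load_line [130.5   4.4]
lever_pivot [-0.1 -3.2]
lever_grip [-0.  -0.5]
feeder [-1.4 -0. ]
magazine [-0.4 -1.6]
load_line [ 1.8 -0.6]
lever_pivot [-0.7  1.9]
lever_grip [-0.8  1. ]
blob 155 px [193.1 211. ] mid [0.5743 0.1288] cent [0.5779 0.1279] len 0.0996 ang -13.5 skew -0.07
blob 150 px [172.4 216.5] mid [0.5681 0.1768] cent [0.564  0.1777] len 0.0962 ang -12.9 skew 0.088
blob 159 px [223.2 226.7] mid [0.5422 0.0527] cent [0.5396 0.0535] len 0.0964 ang -18.5 skew 0.062
```

View pics/fit.png

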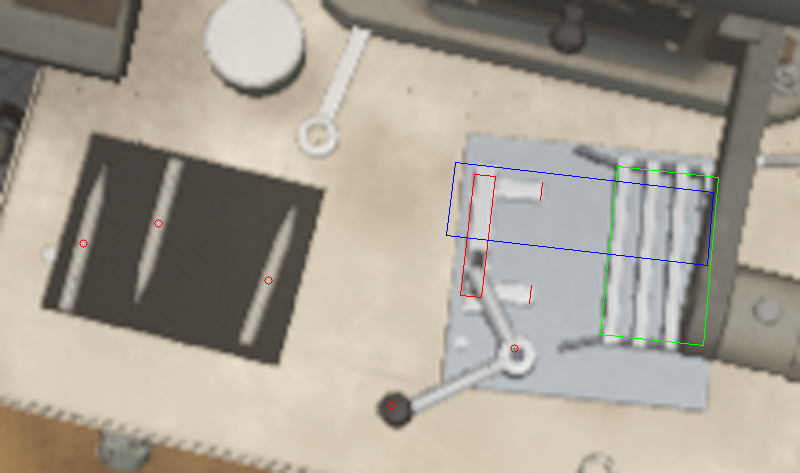

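Run:
```python
from fit import *
p=shot('top');k=800/220
V=lambda u,v:np.array([u/k+149.5,v/k+149.5])
def f(a):
    s=a[:3];L,x0,y0=a[3:]
    pts=[((0,.041,.02),(541,181)),((0,.029,.02),(541,203)),((0,-.029,.02),(534,282)),((0,-.041,.02),(532,304)),
    ((.048,L,.027),(618,157)),((.048,-L,.027),(605,341)),((x0,y0+.172,.01),(468,133)),((x0,y0,.01),(442,384)),((x0+.176,y0,.01),(706,409))]
    return np.concatenate([proj(p,fw(s,X)[0])-V(*u) for X,u in pts])
r=least_squares(f,[.5638,-.1252,-1.67,.058,-.06,-.1],loss='soft_l1',f_scale=.5)
print(r.x.round(4));print(r.fun.reshape(-1,2).round(2).tolist())
s=r.x[:3];np.save('feeder.npy',s)
for n in F: print(n,fw(s,F[n])[0].round(4),proj(p,fw(s,F[n])[0]).round(1))
sc=shot('scene');a=sc['pixels'][180:300,200:430,::-1];cv2.imwrite('pics/sc1.png',cv2.resize(np.ascontiguousarray(a),(800,417),interpolation=cv2.INTER_CUBIC))
plan([.5422,.0527,.15],np.radians(-18.5+90))
```

```text
[ 0.564  -0.1261 -1.6622  0.0619 -0.0543 -0.0989]
[[0.53, 0.42], [0.1, -0.82], [-0.06, 0.99], [0.05, -0.14], [-0.06, -0.09], [-0.57, -0.12], [-0.37, -0.32], [-0.02, 0.08], [0.41, 0.18]]
feeder [ 0.564  -0.1261  0.    ] [296.9 217.6]
magazine [ 0.5565 -0.2077  0.01  ] [330.6 220.1]
load_line [ 0.5627 -0.14    0.01  ] [302.8 217.5]
lever_pivot [ 0.4871 -0.111   0.075 ] [292.  245.5]
lever_grip [ 0.4498 -0.0353  0.075 ] [258.5 261.8]
shift [-510.3 -484.3   54.2] turn [-0.    -0.     0.062] q7 -0.08
```

View pics/sc1.png

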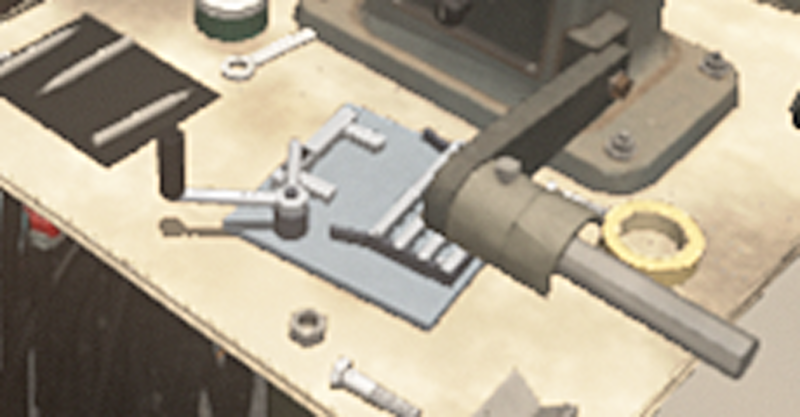

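Emit:
{"method": "jog_arm", "body": {
  "motion": [
    [0, 0, 0.03, -43, -40, 0, 85],
    [0, 0, 0.06, -85, -81, 0, 60],
    [0, 0, 0.06, -128, -121, 0, 36],
    [0, 0, 0.06, -170, -161, 0, 36],
    [0, 0, 0.06, -213, -202, 0, 36],
    [0, 0, 0.06, -255, -242, 0, 36],
    [0, 0, 0.06, -298, -283, 0, 36],
    [0, 0, 0.06, -340, -323, 0, 36],
    [0, 0, 0.06, -383, -363, 0, 36],
    [0, 0, 0.06, -425, -404, 0, 36]
  ],
  "grip_force": 60
}}

```text
t: 3.15
eef_pos: [0.4815, 0.1507, 0.2046]
tool_rot: [0.0, 0.16, 0.987, 0.0]
contact_force: [1.6, 1.6, 0.1]
gripper_width: 0.422
grasp_force: 0.0
```

```bash
cat >> fit.py <<'E'
def findp(p,hull=((175,188),(238,203),(226,248),(165,233)),z=.008,lo=100,minn=15):
    g=cv2.cvtColor(p['pixels'],cv2.COLOR_RGB2GRAY);mm=np.zeros_like(g);cv2.fillPoly(mm,[np.array(hull)],1)
    n,l,st,ce=cv2.connectedComponentsWithStats(((g>lo)&(mm>0)).astype(np.uint8));out=[]
    for i in range(1,n):
        if st[i,4]<minn: continue
        ys,xs=np.where(l==i);P=np.array([ray(p,(x,y),z)[:2] for x,y in zip(xs,ys)])
        c=P.mean(0);u=np.linalg.svd(P-c)[2][0];u*=np.sign(u[0]);t=(P-c)@u
        out.append((st[i,4],ce[i].round(1),(c+u*(t.max()+t.min())/2).round(4),np.ptp(t).round(3),np.arctan2(u[1],u[0]).round(3)));print(*out[-1])
    return out
E
python3 - <<'E'
from fit import *
print(bot.get_obs()['eef_pos'].round(3),bot.get_obs()['q'].round(2))
plan([.5422,.0527,.06],-.323+np.pi/2)
E
```

```text
[0.481 0.151 0.205] [-0.7   0.19  0.31  1.97 -0.07  0.98  0.9 ]
shift [-88.4 -74.1 144.6] turn [0.001 0.001 0.002] q7 0.9
```

Emit:
{"method": "jog_arm", "body": {
  "motion": [
    [0, 0, 0, -40, -34, 0, 36],
    [0, 0, 0, -80, -66, 0, 36],
    [0, 0, 0, -88, -74, 50, 36],
    [0, 0, 0, -88, -74, 100, 36],
    [0, 0, 0, -88, -74, 150, 36],
    [0, 0, 0, -88, -74, 185, 36],
    [0, 0, 0, -88, -74, 185, 36]
  ]
}}

```text
t: 4.03
eef_pos: [0.5386, 0.0539, 0.0172]
tool_rot: [-0.002, 0.16, 0.987, -0.001]
contact_force: [-0.7, -0.2, 0.2]
gripper_width: 0.423
grasp_force: 0.0
```

Run:
```python
from fit import *
plan([.5422,.0527,.005],-.323+np.pi/2)
p=shot('scene');a=p['pixels'][150:270,180:340,::-1];cv2.imwrite('pics/g1.png',cv2.resize(np.ascontiguousarray(a),(800,600),interpolation=cv2.INTER_CUBIC))
```

```text
shift [-3.8 -0.  12.2] turn [-0.003 -0.004  0.002] q7 1.27
```

View pics/g1.png

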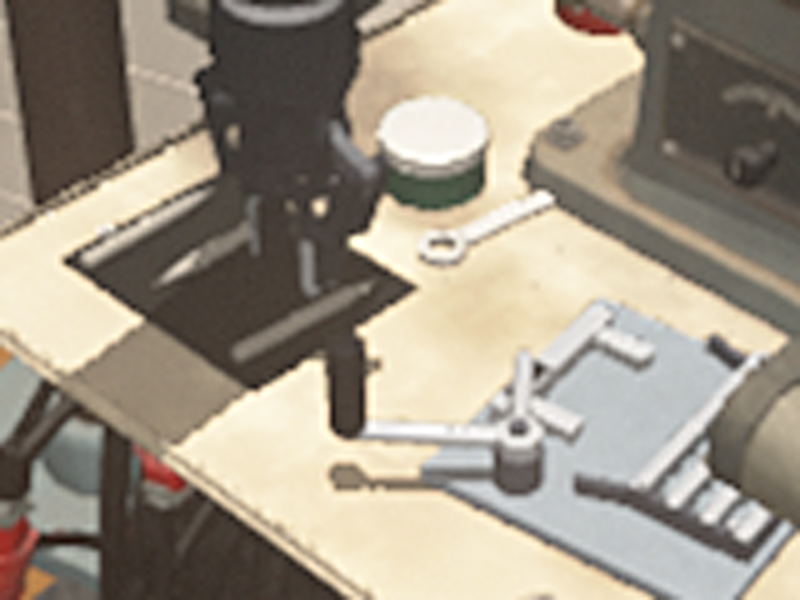

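Run:
```python
from fit import *
p=shot('scene');e=bot.get_obs()['eef_pos'];print(e,(proj(p,e)-[180,150])*5,(proj(p,[.5422,.0527,.008])-[180,150])*5)
print('scene c mid',ray(p,(180+305/5,150+322/5),.008))
t=shot('top');print(proj(t,e));findp(t)
a=t['pixels'][170:270,150:290,::-1];cv2.imwrite('pics/t2.png',cv2.resize(np.ascontiguousarray(a),(800,571),interpolation=cv2.INTER_CUBIC))
```

```text
[0.541405   0.0542445  0.02009587] [300.87770204 303.03488137] [304.88924194 320.21111207]
scene c mid [0.54093965 0.0517999  0.008     ]
[222.40264408 225.11854131]
2035 [190.8 214.6] [0.5689 0.1332] 0.138 -0.508
43 [223.2 206.6] [0.587  0.0546] 0.043 0.097
57 [219.  232.9] [0.5277 0.0634] 0.056 0.025
```

View pics/t2.png

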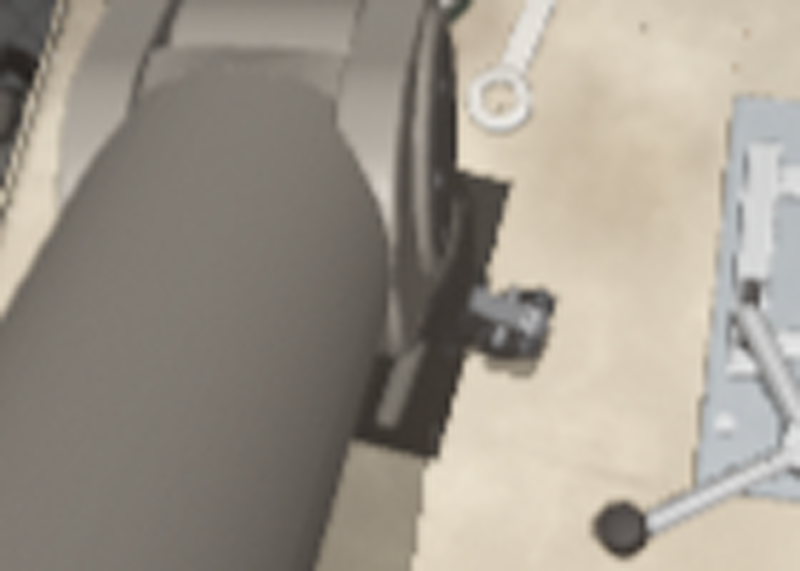

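Emit:
{"method": "jog_arm", "body": {
  "motion": [
    [0, 0, 0, 0, 0, 5, 36],
    [0, 0, 0, 0, 0, 10, 36],
    [0, 0, 0, 0, 0, 14, 36],
    [0, 0, 0, 0, 0, 14, 20],
    [0, 0, 0, 0, 0, 14, 5],
    [0, 0, 0, 0, 0, 14, 0],
    [0, 0, 0, 0, 0, 14, 0],
    [0, 0, 0, 0, 0, 14, 0],
    [0, 0, 0, 0, 0, 14, 0]
  ]
}}

```text
t: 5.3
eef_pos: [0.5407, 0.0543, 0.0052]
tool_rot: [0.0, 0.16, 0.987, 0.0]
contact_force: [-0.5, -0.2, 0.6]
gripper_width: -0.004
grasp_force: 0.0
```

Run:
```python
from fit import *
p=shot('scene');a=p['pixels'][165:255,180:300,::-1];cv2.imwrite('pics/g2.png',cv2.resize(np.ascontiguousarray(a),(800,600),interpolation=cv2.INTER_CUBIC))
e=bot.get_obs()['eef_pos'];print((proj(p,e)-[180,165])*6.667)
for th in('punch_0_mid','punch_0_tip'):
    for d in bot.tip_of(th,p):print(th,d['score'],np.round(d['xy'],1),ray(p,d['xy'],.008).round(3))
```

```text
[401.5446209  332.89203672]
punch_0_mid 0.4 [207.5 194.4] [0.568 0.186 0.008]
punch_0_tip 0.58 [227.6 188.1] [0.623 0.153 0.008]
punch_0_tip 0.48 [268.7 185.4] [0.697 0.055 0.008]
```

View pics/g2.png

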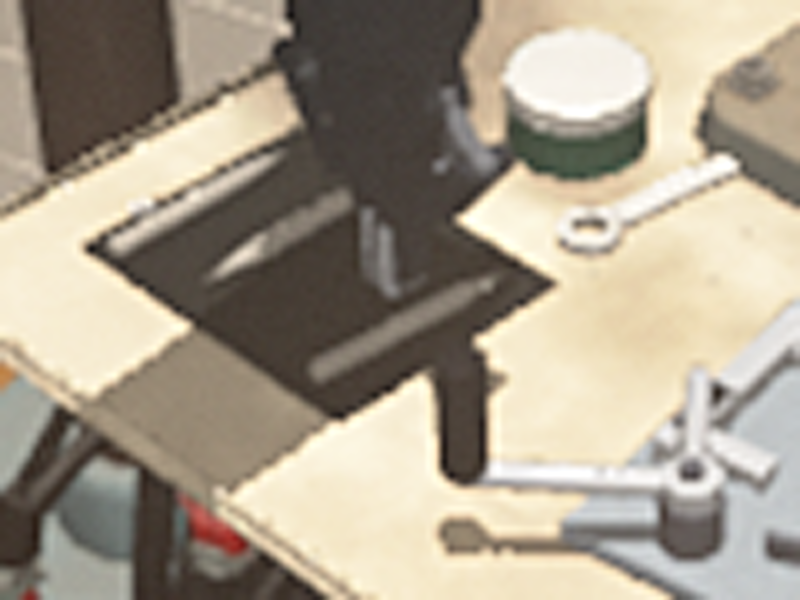

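Emit:
{"method": "jog_arm", "body": {
  "motion": [
    [0, 0, 0, 0, 0, 1, 0],
    [0, 0, 0, 0, 0, 2, 0],
    [0, 0, 0, 0, 0, 3, 0],
    [0, 0, 0, 0, 0, 3, 0]
  ]
}}

```text
t: 5.95
eef_pos: [0.5406, 0.0543, 0.0021]
tool_rot: [-0.0, 0.16, 0.987, -0.0]
contact_force: [0.5, 0.1, 0.0]
gripper_width: -0.003
grasp_force: 0.0
```

Emit:
{"method": "jog_arm", "body": {
  "motion": [
    [0, 0, 0, 0, 0, 1, 0],
    [0, 0, 0, 0, 0, 2, 0],
    [0, 0, 0, 0, 0, 3, 0],
    [0, 0, 0, 0, 0, 3, 0]
  ]
}}

```text
t: 6.45
eef_pos: [0.5406, 0.0543, -0.0009]
tool_rot: [-0.0, 0.16, 0.987, -0.0]
contact_force: [-0.2, 0.0, -0.1]
gripper_width: -0.001
grasp_force: 0.0
```

Emit:
{"method": "jog_arm", "body": {
  "motion": [
    [0, 0, 0, 0, 0, 1, 0],
    [0, 0, 0, 0, 0, 2, 0],
    [0, 0, 0, 0, 0, 3, 0],
    [0, 0, 0, 0, 0, 3, 0]
  ]
}}

```text
t: 6.95
eef_pos: [0.5406, 0.0543, -0.0039]
tool_rot: [-0.0, 0.16, 0.987, -0.0]
contact_force: [0.0, -0.5, -0.3]
gripper_width: 0.004
grasp_force: 0.0
```

Run:
```python
from fit import *
print(bot.get_obs()['eef_pos'],bot.get_obs()['contact_force'])
p=shot('scene');a=p['pixels'][165:255,180:300,::-1];cv2.imwrite('pics/g3.png',cv2.resize(np.ascontiguousarray(a),(800,600),interpolation=cv2.INTER_CUBIC))
```

```text
[ 0.54058081  0.05427347 -0.00392126] [ 0.0225954  -0.51808759 -0.34029381]
```

View pics/g3.png

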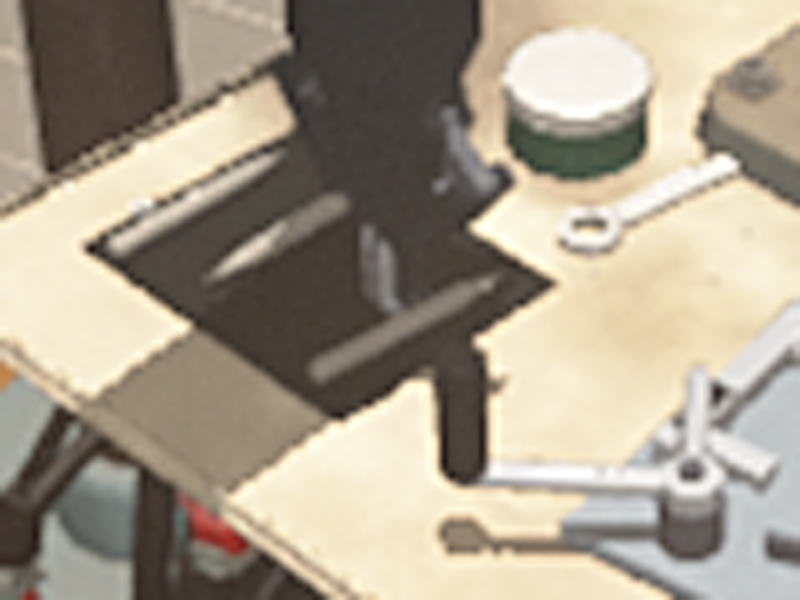

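Emit:
{"method": "jog_arm", "body": {
  "motion": [
    [0, 0, 0, 0, 0, 1, 0],
    [0, 0, 0, 0, 0, 2, 0],
    [0, 0, 0, 0, 0, 2, 0]
  ]
}}

```text
t: 7.38
eef_pos: [0.5406, 0.0543, -0.0059]
tool_rot: [-0.0, 0.16, 0.987, -0.0]
contact_force: [0.5, 1.0, -0.4]
gripper_width: 0.002
grasp_force: 0.0
```

Emit:
{"method": "jog_arm", "body": {
  "motion": [
    [0, 0, 0, 0, 0, 1, 0],
    [0, 0, 0, 0, 0, 2, 0],
    [0, 0, 0, 0, 0, 2, 0]
  ]
}}

```text
t: 7.75
eef_pos: [0.5406, 0.0543, -0.0079]
tool_rot: [-0.0, 0.16, 0.987, -0.0]
contact_force: [-0.1, -0.1, -0.2]
gripper_width: 0.003
grasp_force: 0.0
```

Emit:
{"method": "jog_arm", "body": {
  "motion": [
    [0, 0, 0, 0, 0, 1, 0],
    [0, 0, 0, 0, 0, 2, 0],
    [0, 0, 0, 0, 0, 2, 0]
  ]
}}

```text
t: 8.12
eef_pos: [0.5406, 0.0543, -0.0099]
tool_rot: [-0.0, 0.16, 0.987, -0.0]
contact_force: [0.8, 0.2, -0.3]
gripper_width: -0.001
grasp_force: 0.0
```

Emit:
{"method": "jog_arm", "body": {
  "motion": [
    [0, 0, 0, 0, 0, 1, 0],
    [0, 0, 0, 0, 0, 1, 0]
  ]
}}

```text
t: 8.38
eef_pos: [0.5406, 0.0543, -0.0109]
tool_rot: [-0.0, 0.16, 0.987, 0.0]
contact_force: [-0.6, -0.0, -0.2]
gripper_width: 0.004
grasp_force: 0.0
```

Emit:
{"method": "jog_arm", "body": {
  "motion": [
    [0, 0, 0, 0, 0, 1, 0],
    [0, 0, 0, 0, 0, 1, 0]
  ]
}}

```text
t: 8.62
eef_pos: [0.5406, 0.0543, -0.0119]
tool_rot: [-0.0, 0.16, 0.987, -0.0]
contact_force: [-0.2, -0.5, -0.6]
gripper_width: -0.007
grasp_force: 0.0
```

Emit:
{"method": "jog_arm", "body": {
  "motion": [
    [0, 0, 0, 0, 0, 1, 0],
    [0, 0, 0, 0, 0, 2, 0]
  ]
}}

```text
t: 8.88
eef_pos: [0.5407, 0.0543, -0.0139]
tool_rot: [0.0, 0.16, 0.987, 0.0]
contact_force: [-1.1, -0.4, 0.2]
gripper_width: -0.0
grasp_force: 0.0
```

Emit:
{"method": "jog_arm", "body": {
  "motion": [
    [0, 0, 0, 0, 0, 1, 0],
    [0, 0, 0, 0, 0, 2, 0]
  ]
}}

```text
t: 9.12
eef_pos: [0.5407, 0.0544, -0.0144]
tool_rot: [-0.0, 0.16, 0.987, 0.0]
contact_force: [-8.1, -0.1, 28.8]
gripper_width: 0.002
grasp_force: 14.1
```

Emit:
{"method": "jog_arm", "body": {
  "motion": [
    [0, 0, 0, 0, 0, -1, 0],
    [0, 0, 0, 0, 0, -2, 0]
  ]
}}

```text
t: 9.38
eef_pos: [0.5407, 0.0543, -0.0137]
tool_rot: [0.0, 0.16, 0.987, 0.0]
contact_force: [-0.4, 0.5, -0.0]
gripper_width: -0.004
grasp_force: 0.0
```

Run:
```python
from fit import *
o=bot.get_obs();print(o['eef_pos'],o['contact_force'])
p=shot('scene');a=p['pixels'][180:240,210:290,::-1];cv2.imwrite('pics/g4.png',cv2.resize(np.ascontiguousarray(a),(800,600),interpolation=cv2.INTER_CUBIC))
e=o['eef_pos']
for dz in(0,.017,.027):print(dz,(proj(p,e+[0,0,dz])-[210,180])*10)
```

```text
[ 0.54071327  0.05429422 -0.01371729] [-0.37548227  0.46306498 -0.04792877]
0 [304.98697596 401.76614842]
0.017 [302.60337015 354.72400806]
0.027 [301.18183573 326.66902474]
```

View pics/g4.png

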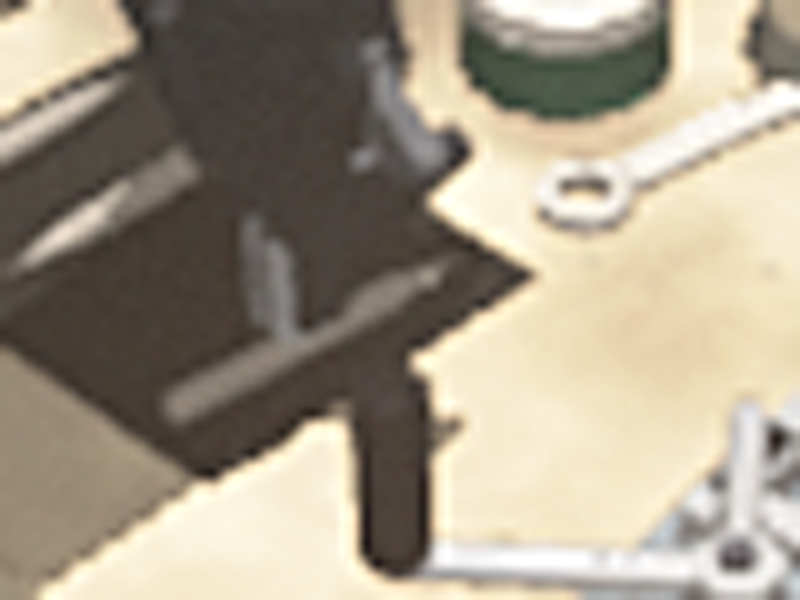

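Emit:
{"method": "jog_arm", "body": {
  "motion": [
    [0, 0, 0, 0, 0, -15, 20],
    [0, 0, 0, 0, 0, -25, 36],
    [0, 0, 0, 0, 0, -25, 36],
    [0, 0, 0, 0, 0, -12, 36],
    [0, 0, 0, 0, 0, 0, 36],
    [0, 0, 0, 0, 0, 5, 36],
    [0, 0, 0, 0, 0, 9, 36],
    [0, 0, 0, 0, 0, 9, 36]
  ]
}}

```text
t: 10.42
eef_pos: [0.5404, 0.0542, -0.0232]
tool_rot: [-0.0, 0.16, 0.987, -0.0]
contact_force: [-0.0, -0.8, -0.3]
gripper_width: 0.42
grasp_force: 0.0
```

Emit:
{"method": "jog_arm", "body": {
  "motion": [
    [0, 0, 0, 0, 0, 0, 20],
    [0, 0, 0, 0, 0, 0, 0],
    [0, 0, 0, 0, 0, 0, 0],
    [0, 0, 0, 0, 0, 0, 0],
    [0, 0, 0, 0, 0, 0, 0]
  ]
}}

```text
t: 11.05
eef_pos: [0.541, 0.0544, -0.0223]
tool_rot: [0.0, 0.16, 0.987, 0.0]
contact_force: [-0.6, 0.3, 6.0]
gripper_width: 0.088
grasp_force: 60.2
```

Emit:
{"method": "jog_arm", "body": {
  "motion": [
    [0, 0, 0, 0, 0, -20, 0],
    [0, 0, 0, 0, 0, -60, 0],
    [0, 0, 0, 0, 0, -110, 0],
    [0, 0, 0, 0, 0, -130, 0],
    [0, 0, 0, 0, 0, -130, 0]
  ]
}}

```text
t: 11.68
eef_pos: [0.5417, 0.0546, 0.1085]
tool_rot: [0.001, 0.16, 0.987, 0.001]
contact_force: [0.2, -0.8, -1.3]
gripper_width: 0.096
grasp_force: 59.4
```

Run:
```python
from fit import *
s=np.load('feeder.npy')
l=fw(s,(.014,0,0))[0]
plan([l[0],l[1],.105],s[2]);plan([l[0],l[1],-.014],s[2])
for th in np.linspace(0,1.15,6):
    a0=np.arctan2(-44,-72);a=a0-th;print(th.round(2),fw(s,(-.008+.0844*np.cos(a),-.078+.0844*np.sin(a),0))[0].round(4))
```

```text
shift [ -81.2 -178.1    3.3] turn [ 0.002  0.003 -0.229] q7 1.21
shift [ -80.9 -178.3  122.3] turn [ 0.002  0.003 -0.229] q7 1.21
0.0 [ 0.4498 -0.0353  0.    ]
0.23 [ 0.4681 -0.0288  0.    ]
0.46 [ 0.4873 -0.0266  0.    ]
0.69 [ 0.5065 -0.0289  0.    ]
0.92 [ 0.5247 -0.0355  0.    ]
1.15 [ 0.541 -0.046  0.   ]
```

Emit:
{"method": "jog_arm", "body": {
  "motion": [
    [0, 0, -0.05, -16, -36, 0, 0],
    [0, 0, -0.1, -33, -72, 0, 0],
    [0, 0, -0.15, -50, -108, 0, 0],
    [0, 0, -0.2, -66, -144, 0, 0],
    [0, 0, -0.229, -81, -178, 0, 0],
    [0, 0, -0.229, -81, -178, 0, 0],
    [0, 0, -0.229, -81, -178, 0, 0]
  ]
}}

```text
t: 12.55
eef_pos: [0.5605, -0.1393, 0.1057]
tool_rot: [-0.001, 0.046, 0.999, 0.0]
contact_force: [0.6, -0.2, -0.4]
gripper_width: 0.087
grasp_force: 59.4
```

Run:
```python
from fit import *
s=np.load('feeder.npy')
l=fw(s,(.014,0,0))[0]
plan([l[0],l[1],-.014],s[2])
p=shot('scene');a=p['pixels'][165:285,210:370,::-1];cv2.imwrite('pics/g5.png',cv2.resize(np.ascontiguousarray(a),(800,600),interpolation=cv2.INTER_CUBIC))
o=bot.get_obs();print(o['contact_force'],o['gripper_width'],o['q'].round(2))
```

```text
shift [ -2.5  -0.6 119.7] turn [ 0.001 -0.002 -0.   ] q7 1.79
[ 0.28453339  0.36955844 -0.26704135] 0.08743143055354037 [-0.12  0.45  0.33  1.9  -0.19  0.83  1.79]
```

View pics/g5.png

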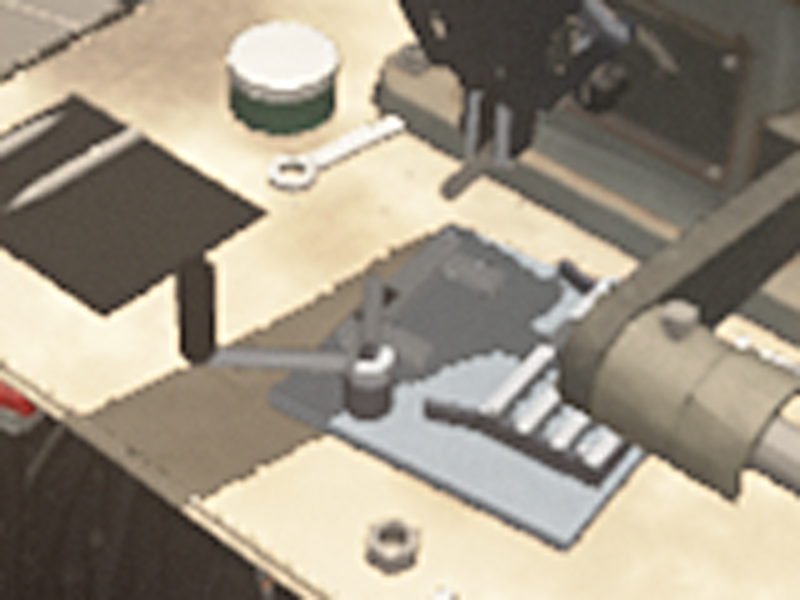

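Emit:
{"method": "jog_arm", "body": {
  "motion": [
    [0, 0, 0, -2, 0, 40, 0],
    [0, 0, 0, -2, 0, 80, 0],
    [0, 0, 0, -2, 0, 105, 0],
    [0, 0, 0, -2, 0, 114, 0],
    [0, 0, 0, -2, 0, 119, 0],
    [0, 0, 0, -2, 0, 119, 0]
  ]
}}

```text
t: 13.35
eef_pos: [0.5639, -0.1401, -0.0113]
tool_rot: [0.0, 0.046, 0.999, 0.0]
contact_force: [-0.1, -0.6, 0.0]
gripper_width: 0.093
grasp_force: 59.4
```

Emit:
{"method": "jog_arm", "body": {
  "motion": [
    [0, 0, 0, 0, 0, 0, 15],
    [0, 0, 0, 0, 0, 0, 24],
    [0, 0, 0, 0, 0, 0, 24],
    [0, 0, 0, 0, 0, 0, 24],
    [0, 0, 0, 0, 0, -20, 24],
    [0, 0, 0, 0, 0, -60, 24],
    [0, 0, 0, 0, 0, -110, 24],
    [0, 0, 0, 0, 0, -110, 24]
  ]
}}

```text
t: 14.35
eef_pos: [0.5667, -0.1413, 0.1035]
tool_rot: [0.004, 0.046, 0.999, -0.0]
contact_force: [0.4, -0.7, -0.2]
gripper_width: 0.284
grasp_force: 0.0
```

Run:
```python
from fit import *
s=np.load('feeder.npy')
o=bot.get_obs();print(o['contact_force'],o['gripper_width'],o['eef_pos'])
g=[.4498,-.0353];plan([g[0],g[1],.105],s[2]+np.pi/2)
```

```text
[ 0.42147197 -0.7186573  -0.24910239] 0.28385355618839053 [ 0.56669783 -0.14134991  0.10345865]
shift [126.2  94.8  -2.7] turn [0.007 0.007 1.57 ] q7 1.8
```

Emit:
{"method": "jog_arm", "body": {
  "motion": [
    [0, 0, -0.16, 13, 10, 0, 34],
    [0, 0, -0.32, 26, 20, 0, 34],
    [0, 0, -0.48, 40, 30, 0, 34],
    [0, 0, -0.64, 53, 40, 0, 34],
    [0, 0, -0.8, 66, 50, 0, 34],
    [0, 0, -0.96, 80, 60, 0, 34],
    [0, 0, -1.12, 94, 70, 0, 34],
    [0, 0, -1.28, 108, 80, 0, 34],
    [0, 0, -1.44, 120, 90, 0, 34],
    [0, 0, -1.57, 126, 95, 0, 34]
  ]
}}

```text
t: 15.6
eef_pos: [0.4456, -0.0338, 0.0983]
tool_rot: [-0.0, -0.675, 0.738, 0.0]
contact_force: [0.1, 0.3, -0.1]
gripper_width: 0.399
grasp_force: 0.0
```

Emit:
{"method": "jog_arm", "body": {
  "motion": [
    [0, 0, 0, 0, 0, 0, 34],
    [0, 0, 0, 0, 0, 0, 34]
  ]
}}

```text
t: 15.85
eef_pos: [0.4469, -0.0346, 0.0983]
tool_rot: [0.0, -0.673, 0.739, -0.0]
contact_force: [0.3, -0.5, 0.1]
gripper_width: 0.4
grasp_force: 0.0
```

Run:
```python
from fit import *
s=np.load('feeder.npy')
o=bot.get_obs();print(o['contact_force'],o['gripper_width'],o['eef_pos'],o['q'].round(2))
plan([.4498,-.0353,.027],s[2]+np.pi/2)
r=rot(o);a0=np.arctan2(-44,-72)
for th in(.2,.4,.6,.8,1.0,1.15,1.2):
    X=fw(s,(-.008+.0844*np.cos(a0-th),-.078+.0844*np.sin(a0-th),0))[0]-fw(s,(-.08,-.122,0))[0]
    print(th,(r.inv().apply(X)*1000).round(1))
t=shot('top');hull=[(290,195),(322,198),(318,245),(284,242)]
s_=bot.tip_of('punch_0_tip',t);print([(d['score'],np.round(d['xy'])) for d in s_])
a=t['pixels'][170:270,230:370,::-1];cv2.imwrite('pics/t3.png',cv2.resize(np.ascontiguousarray(a),(800,571),interpolation=cv2.INTER_CUBIC))
```

```text
[ 0.28604622 -0.4838542   0.08881923] 0.39979901119446404 [ 0.44685969 -0.03463346  0.09833077] [ 0.    0.26 -0.07  2.17  0.03  0.71  2.96]
shift [ 0.4 -3.  71.3] turn [-0.    -0.    -0.002] q7 2.96
0.2 [ -7.4 -15.2   0. ]
0.4 [-11.5 -31.5   0. ]
0.6 [-12.4 -48.3   0. ]
0.8 [ -9.9 -65.    0. ]
1.0 [ -4.1 -80.8   0. ]
1.15 [  2.2 -91.8   0. ]
1.2 [  4.7 -95.2   0. ]
[(0.67, array([380., 289.])), (0.57, array([178., 191.]))]
```

View pics/t3.png

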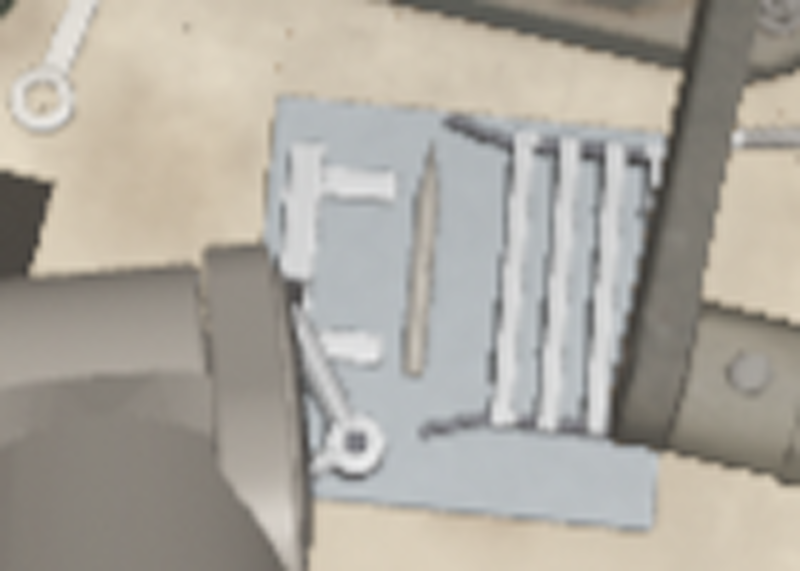

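Emit:
{"method": "jog_arm", "body": {
  "motion": [
    [0, 0, 0.18, 0, 0, 0, 34],
    [0, 0, 0.36, 0, 0, 0, 34],
    [0, 0, 0.54, 0, 0, 0, 34],
    [0, 0, 0.72, 0, 0, 0, 34],
    [0, 0, 0.9, 0, 0, 0, 34],
    [0, 0, 1.08, 0, 0, 0, 34],
    [0, 0, 1.26, 0, 0, 0, 34],
    [0, 0, 1.44, 0, 0, 0, 34],
    [0, 0, 1.57, 0, 0, 0, 34],
    [0, 0, 1.57, 0, 0, 0, 34]
  ]
}}

```text
t: 17.2
eef_pos: [0.4468, -0.0343, 0.0982]
tool_rot: [0.0, 0.045, 0.999, -0.0]
contact_force: [0.9, -0.1, -0.1]
gripper_width: 0.399
grasp_force: 0.0
```

Emit:
{"method": "jog_arm", "body": {
  "motion": [
    [0, 0, 0.18, 0, 0, 0, 34],
    [0, 0, 0.36, 0, 0, 0, 34],
    [0, 0, 0.54, 0, 0, 0, 34],
    [0, 0, 0.72, 0, 0, 0, 34],
    [0, 0, 0.9, 0, 0, 0, 34],
    [0, 0, 1.08, 0, 0, 0, 34],
    [0, 0, 1.26, 0, 0, 0, 34],
    [0, 0, 1.44, 0, 0, 0, 34],
    [0, 0, 1.57, 0, 0, 0, 34],
    [0, 0, 1.57, 0, 0, 0, 34]
  ]
}}

```text
t: 18.45
eef_pos: [0.4467, -0.0342, 0.0982]
tool_rot: [0.0, 0.737, 0.676, -0.0]
contact_force: [-0.2, 0.5, 0.4]
gripper_width: 0.398
grasp_force: 0.0
```

```bash
cat > lev.py <<'E'
from fit import *
s=np.load('feeder.npy')
o=bot.get_obs();print(o['contact_force'],o['gripper_width'],o['eef_pos'],o['q'].round(2))
plan([.4498,-.0353,.027],s[2]+np.pi/2)
r=rot(o);a0=np.arctan2(-44,-72)
for th in(.2,.4,.6,.8,1.0,1.15,1.2):
    X=fw(s,(-.008+.0844*np.cos(a0-th),-.078+.0844*np.sin(a0-th),0))[0]-fw(s,(-.08,-.122,0))[0]
    print(th,(r.inv().apply(X)*1000).round(1))
E
python3 lev.py
```

```text
[-0.22149719  0.48125527  0.37461431] 0.39834597547785744 [ 0.44673326 -0.03419913  0.09816116] [-0.54  0.28  0.56  2.21 -0.23  0.71  0.09]
shift [-0.8  3.2 71.2] turn [-0.     0.     0.004] q7 0.09
0.2 [ 7.3 15.2 -0. ]
0.4 [11.3 31.6 -0. ]
0.6 [12.1 48.4 -0. ]
0.8 [ 9.5 65.  -0. ]
1.0 [ 3.6 80.8 -0. ]
1.15 [-2.8 91.7 -0. ]
1.2 [-5.3 95.2 -0. ]
```

Emit:
{"method": "jog_arm", "body": {
  "motion": [
    [0, 0, 0, -1, 3, 0, 34],
    [0, 0, 0, -1, 3, 20, 34],
    [0, 0, 0, -1, 3, 40, 34],
    [0, 0, 0, -1, 3, 60, 34],
    [0, 0, 0, -1, 3, 71, 34],
    [0, 0, 0, -1, 3, 71, 34]
  ]
}}

```text
t: 19.2
eef_pos: [0.4492, -0.0357, 0.0268]
tool_rot: [-0.0, 0.738, 0.674, -0.001]
contact_force: [0.9, 0.4, 0.4]
gripper_width: 0.398
grasp_force: 0.0
```

Emit:
{"method": "jog_arm", "body": {
  "motion": [
    [0, 0, 0, 4, 8, 0, 34],
    [0, 0, 0, 7, 16, 0, 34],
    [0, 0, 0, 10, 24, 0, 34],
    [0, 0, 0, 11, 32, 0, 34],
    [0, 0, 0, 12, 40, 0, 34],
    [0, 0, 0, 12, 50, 0, 34],
    [0, 0, 0, 12, 60, 0, 34],
    [0, 0, 0, 9, 70, 0, 34],
    [0, 0, 0, 6, 80, 0, 34],
    [0, 0, 0, 3, 88, 0, 34]
  ]
}}

```text
t: 20.45
eef_pos: [0.5375, -0.0397, 0.0271]
tool_rot: [-0.001, 0.738, 0.675, -0.0]
contact_force: [-3.8, 3.8, 0.2]
gripper_width: 0.403
grasp_force: 2.2
```

Emit:
{"method": "jog_arm", "body": {
  "motion": [
    [0, 0, 0, -1, 2, 0, 34],
    [0, 0, 0, -2, 5, 0, 34],
    [0, 0, 0, -2, 5, 0, 34]
  ]
}}

```text
t: 20.82
eef_pos: [0.5421, -0.0427, 0.0272]
tool_rot: [-0.0, 0.738, 0.674, -0.0]
contact_force: [-2.5, 3.4, -0.3]
gripper_width: 0.397
grasp_force: 1.7
```

Emit:
{"method": "jog_arm", "body": {
  "motion": [
    [0, 0, 0, -1, 2, 0, 34],
    [0, 0, 0, -2, 4, 0, 34],
    [0, 0, 0, -2, 4, 0, 34]
  ]
}}

```text
t: 21.2
eef_pos: [0.5458, -0.045, 0.0271]
tool_rot: [-0.0, 0.738, 0.674, -0.0]
contact_force: [-3.8, 4.0, -0.6]
gripper_width: 0.401
grasp_force: 1.9
```

Emit:
{"method": "jog_arm", "body": {
  "motion": [
    [0, 0, 0, -1, 1, 0, 34],
    [0, 0, 0, -1, 2, 0, 34],
    [0, 0, 0, -1, 2, 0, 34]
  ]
}}

```text
t: 21.58
eef_pos: [0.5462, -0.0458, 0.027]
tool_rot: [-0.002, 0.738, 0.674, -0.001]
contact_force: [-8.2, 3.8, 2.7]
gripper_width: 0.403
grasp_force: 3.8
```

Run:
```python
from fit import *
s=np.load('feeder.npy')
o=bot.get_obs();print(o['contact_force'],o['eef_pos'])
t=shot('top');sc=shot('scene')
a=np.hstack([cv2.resize(np.ascontiguousarray(q['pixels'][r0:r0+100,c0:c0+100,::-1]),(400,400),interpolation=cv2.INTER_CUBIC) for q,r0,c0 in((t,175,255),(sc,190,250))]);cv2.imwrite('pics/l1.png',a)
```

```text
[-8.22318832  3.75660195  2.7115633 ] [ 0.54620904 -0.04579203  0.02697037]
```

View pics/l1.png

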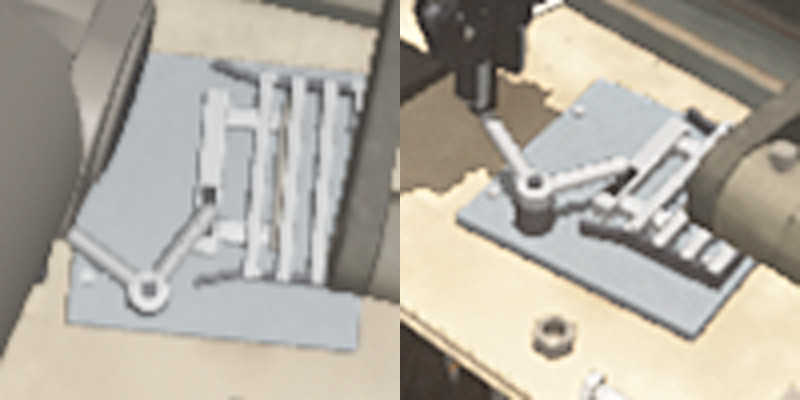

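Emit:
{"method": "jog_arm", "body": {
  "motion": [
    [0, 0, 0, -1, 1, 0, 34],
    [0, 0, 0, -1, 2, 0, 34],
    [0, 0, 0, -1, 2, 0, 34]
  ]
}}

```text
t: 22.05
eef_pos: [0.5462, -0.0463, 0.0266]
tool_rot: [-0.003, 0.738, 0.674, -0.002]
contact_force: [-11.4, 4.9, 6.8]
gripper_width: 0.398
grasp_force: 6.0
```

Emit:
{"method": "jog_arm", "body": {
  "motion": [
    [0, 0, 0, 6, -13, 0, 34],
    [0, 0, 0, 11, -25, 0, 34],
    [0, 0, 0, 14, -37, 0, 34],
    [0, 0, 0, 15, -49, 0, 34],
    [0, 0, 0, 15, -61, 0, 34],
    [0, 0, 0, 13, -73, 0, 34],
    [0, 0, 0, 9, -86, 0, 34],
    [0, 0, 0, 5, -95, 0, 34],
    [0, 0, 0, 2, -102, 0, 34],
    [0, 0, 0, 2, -104, 0, 34]
  ]
}}

```text
t: 23.3
eef_pos: [0.4464, -0.0364, 0.0273]
tool_rot: [0.0, 0.739, 0.674, 0.0]
contact_force: [0.0, 1.0, 0.3]
gripper_width: 0.396
grasp_force: 0.0
```

Emit:
{"method": "jog_arm", "body": {
  "motion": [
    [0, 0, 0, 0, 0, 0, 34],
    [0, 0, 0, 0, 0, -20, 34],
    [0, 0, 0, 0, 0, -50, 34],
    [0, 0, 0, 0, 0, -80, 34],
    [0, 0, 0, 0, 0, -80, 34]
  ]
}}

```text
t: 23.92
eef_pos: [0.4486, -0.0359, 0.109]
tool_rot: [0.001, 0.738, 0.674, 0.002]
contact_force: [0.6, 0.7, -0.4]
gripper_width: 0.399
grasp_force: 0.0
```

Run:
```python
from fit import *
o=bot.get_obs();print(o['contact_force'],o['gripper_width'],o['eef_pos'],o['q'].round(2))
sc=shot('scene')
for d in bot.tip_of('lever_grip',sc):print('grip',d['score'],ray(sc,d['xy'],.075).round(4))
```

```text
[ 0.62197277  0.70251147 -0.44891064] 0.39913095078357064 [ 0.44863251 -0.03586857  0.10895665] [-0.56  0.26  0.58  2.2  -0.22  0.73  0.08]
grip 0.62 [ 0.4482 -0.041   0.075 ]
```

```bash
cat > pick.py <<'E'
from fit import *
o=bot.get_obs();print(o['contact_force'],o['gripper_width'],o['eef_pos'],o['q'].round(2))
t=shot('top');print('top');findp(t)
sc=shot('scene');mat=[(.6496,.1685),(.6076,.0092),(.4872,.0406),(.5292,.2)]
b=[(.6440,.1951),(.6051,.0378),(.4852,.0268),(.48,.19)]
c=np.array([.5605,.1125]);hx=np.array([.255,-.967]);hy=np.array([.967,.255])
E
python3 - <<'E'
from fit import *
t=shot('top');sc=shot('scene')
print('top');findp(t)
# mat corners from the top crop picture (fit.png)
k=800/220;C=[ray(t,(u/k+149.5,v/k+149.5),.003) for u,v in((92,133),(325,188),(278,364),(42,308))]
print(np.round(C,4).tolist());np.save('mat.npy',C)
h=np.array([proj(sc,c) for c in C]);print(h.round(1).tolist());h=h.mean(0)+(h-h.mean(0))*.97
print('scene');findp(sc,h.astype(int),lo=105)
plan([.5743,.1288,.07],np.radians(76.5))
E
```

```text
top
156 [193.1 211.1] [0.5743 0.1287] 0.1 -0.235
152 [172.4 216.6] [0.5681 0.1767] 0.096 -0.224
535 [223.5 229.4] [0.5363 0.0519] 0.095 -0.266
[[0.6412, 0.1764, 0.003], [0.6038, 0.0172, 0.003], [0.4842, 0.0461, 0.003], [0.521, 0.2044, 0.003]]
[[224.7, 184.1], [263.6, 207.5], [231.1, 228.3], [192.4, 202.3]]
scene
95 [207.9 195. ] [0.5685 0.1825] 0.094 -0.216
63 [220.1 200.6] [0.5614 0.1373] 0.066 -0.192
31 [244.5 207.1] [0.5754 0.0626] 0.05 0.591
shift [175.9 113.   36.1] turn [-2.000e-03 -1.000e-03 -1.426e+00] q7 0.08
```

Emit:
{"method": "jog_arm", "body": {
  "motion": [
    [0, 0, -0.17, 20, 14, 0, 36],
    [0, 0, -0.34, 42, 28, 0, 36],
    [0, 0, -0.51, 64, 42, 0, 36],
    [0, 0, -0.68, 86, 56, 0, 36],
    [0, 0, -0.85, 108, 70, 0, 36],
    [0, 0, -1.02, 130, 84, 0, 36],
    [0, 0, -1.19, 152, 97, 0, 36],
    [0, 0, -1.36, 176, 110, 0, 36],
    [0, 0, -1.426, 176, 110, 0, 36],
    [0, 0, -1.426, 176, 110, 0, 36]
  ]
}}

```text
t: 25.38
eef_pos: [0.5713, 0.1289, 0.1057]
tool_rot: [-0.001, 0.118, 0.993, -0.0]
contact_force: [0.2, -0.3, -0.9]
gripper_width: 0.421
grasp_force: 0.0
```

Run:
```python
from fit import *
plan([.5714,.1294,-.0222],np.pi/2-.235)
sc=shot('scene');h=np.array([proj(sc,c) for c in np.load('mat.npy')]);findp(sc,h.astype(int),lo=105)
```

```text
shift [ -0.3   0.7 127.9] turn [-0.001 -0.002 -0.001] q7 1.1
65 [207.9 195.5] [0.5664 0.1811] 0.086 -0.221
71 [225.4 197.9] [0.5798 0.1315] 0.091 -0.233
```

Emit:
{"method": "jog_arm", "body": {
  "motion": [
    [0, 0, 0, 0, 1, 50, 36],
    [0, 0, 0, 0, 1, 95, 36],
    [0, 0, 0, 0, 1, 118, 36],
    [0, 0, 0, 0, 1, 127, 36],
    [0, 0, 0, 0, 1, 127, 36],
    [0, 0, 0, 0, 1, 127, 15],
    [0, 0, 0, 0, 1, 127, 0],
    [0, 0, 0, 0, 1, 127, 0],
    [0, 0, 0, 0, 1, 127, 0],
    [0, 0, 0, 0, 1, 127, 0]
  ]
}}

```text
t: 26.68
eef_pos: [0.5733, 0.1303, -0.0184]
tool_rot: [0.001, 0.118, 0.993, 0.001]
contact_force: [-1.9, 0.4, 6.9]
gripper_width: 0.083
grasp_force: 59.0
```

Emit:
{"method": "jog_arm", "body": {
  "motion": [
    [0, 0, 0, 0, 0, -20, 0],
    [0, 0, 0, 0, 0, -60, 0],
    [0, 0, 0, 0, 0, -110, 0],
    [0, 0, 0, 0, 0, -130, 0],
    [0, 0, 0, 0, 0, -130, 0]
  ]
}}

```text
t: 27.3
eef_pos: [0.5737, 0.1304, 0.113]
tool_rot: [0.002, 0.118, 0.993, 0.001]
contact_force: [0.1, 0.2, -1.2]
gripper_width: 0.083
grasp_force: 58.8
```

Run:
```python
from fit import *
s=np.load('feeder.npy');l=fw(s,(.014,-.001,0))[0]
print(bot.get_obs()['q'].round(2));plan([l[0],l[1],.105],s[2])
```

```text
[-0.48  0.44  0.19  1.87 -0.11  0.84  1.1 ]
shift [ -51.5 -265.7    7.5] turn [ 0.002  0.004 -0.145] q7 1.1
```

Emit:
{"method": "jog_arm", "body": {
  "motion": [
    [0, 0, 0.18, -2, -10, 0, 0],
    [0, 0, 0.36, -4, -20, 0, 0],
    [0, 0, 0.54, -6, -30, 0, 0],
    [0, 0, 0.72, -8, -42, 0, 0],
    [0, 0, 0.9, -10, -54, 0, 0],
    [0, 0, 1.08, -12, -66, 0, 0],
    [0, 0, 1.26, -14, -78, 0, 0],
    [0, 0, 1.44, -16, -88, 0, 0],
    [0, 0, 1.6, -18, -100, 0, 0],
    [0, 0, 1.6, -20, -110, 0, 0]
  ]
}}

```text
t: 28.55
eef_pos: [0.565, 0.0179, 0.1092]
tool_rot: [-0.0, 0.794, 0.608, -0.001]
contact_force: [0.6, 0.4, -0.6]
gripper_width: 0.089
grasp_force: 58.8
```

Emit:
{"method": "jog_arm", "body": {
  "motion": [
    [0, 0, 0.18, 0, 0, 0, 0],
    [0, 0, 0.36, 0, 0, 0, 0],
    [0, 0, 0.54, 0, 0, 0, 0],
    [0, 0, 0.72, 0, 0, 0, 0],
    [0, 0, 0.9, 0, 0, 0, 0],
    [0, 0, 1.08, 0, 0, 0, 0],
    [0, 0, 1.26, 0, 0, 0, 0],
    [0, 0, 1.39, 0, 0, 0, 0],
    [0, 0, 1.39, 0, 0, 0, 0]
  ]
}}

```text
t: 29.68
eef_pos: [0.5654, 0.0183, 0.1095]
tool_rot: [0.0, 0.999, -0.04, -0.001]
contact_force: [-0.1, 0.6, -1.6]
gripper_width: 0.084
grasp_force: 58.8
```

Run:
```python
from fit import *
s=np.load('feeder.npy');l=fw(s,(.014,-.003,0))[0]
o=bot.get_obs();print(o['q'].round(2),o['eef_pos'].round(3),o['contact_force']);plan([l[0],l[1],.105],s[2])
```

```text
[-0.84  0.6   0.96  1.95 -0.62  0.92 -1.21] [0.565 0.018 0.109] [-0.06760836  0.63453373 -1.63984241]
shift [  7.  158.    4.6] turn [0.001 0.001 0.011] q7 -1.21
```

Emit:
{"method": "jog_arm", "body": {
  "motion": [
    [0, 0, 0.01, 2, 35, 0, 0],
    [0, 0, 0.01, 3, 70, 0, 0],
    [0, 0, 0.01, 5, 105, 0, 0],
    [0, 0, 0.01, 6, 140, 0, 0],
    [0, 0, 0.01, 7, 158, 0, 0],
    [0, 0, 0.01, 7, 158, 0, 0],
    [0, 0, 0.01, 7, 158, 0, 0]
  ]
}}

```text
t: 30.55
eef_pos: [0.5599, -0.1379, 0.1098]
tool_rot: [-0.001, 0.999, -0.046, -0.0]
contact_force: [0.0, 0.2, -0.8]
gripper_width: 0.079
grasp_force: 58.9
```

Run:
```python
from fit import *
s=np.load('feeder.npy');l=fw(s,(.014,-.003,0))[0]
o=bot.get_obs();print(o['q'].round(2),o['eef_pos'].round(3),o['contact_force']);plan([l[0],l[1],-.011],s[2])
t=shot('top');print(bot.tip_of('punch_0_tip',t)[:3])
```

```text
[-0.54  0.6   0.94  1.92 -0.61  0.93 -0.96] [ 0.56  -0.138  0.11 ] [ 0.02172486  0.2316257  -0.78143277]
shift [  0.    2.  120.8] turn [-0.001  0.001 -0.   ] q7 -0.96
[{'xy': [177.2, 195.1], 'score': 0.44}]
```

Emit:
{"method": "jog_arm", "body": {
  "motion": [
    [0, 0, 0, 0, 2, 40, 0],
    [0, 0, 0, 0, 2, 80, 0],
    [0, 0, 0, 0, 2, 105, 0],
    [0, 0, 0, 0, 2, 115, 0],
    [0, 0, 0, 0, 2, 119, 0],
    [0, 0, 0, 0, 2, 119, 0]
  ]
}}

```text
t: 31.4
eef_pos: [0.5601, -0.1415, -0.0082]
tool_rot: [0.0, 0.999, -0.047, 0.001]
contact_force: [-0.3, 0.7, -0.8]
gripper_width: 0.084
grasp_force: 58.9
```

Emit:
{"method": "jog_arm", "body": {
  "motion": [
    [0, 0, 0, 0, 0, 1, 0],
    [0, 0, 0, 0, 0, 2, 0],
    [0, 0, 0, 0, 0, 2, 0]
  ]
}}

```text
t: 31.78
eef_pos: [0.5596, -0.1416, -0.0106]
tool_rot: [-0.0, 0.999, -0.047, 0.0]
contact_force: [0.0, 0.4, -0.1]
gripper_width: 0.082
grasp_force: 58.9
```

Emit:
{"method": "jog_arm", "body": {
  "motion": [
    [0, 0, 0, 0, 0, 0, 15],
    [0, 0, 0, 0, 0, 0, 24],
    [0, 0, 0, 0, 0, 0, 24],
    [0, 0, 0, 0, 0, 0, 24],
    [0, 0, 0, 0, 0, -20, 24],
    [0, 0, 0, 0, 0, -60, 24],
    [0, 0, 0, 0, 0, -110, 24],
    [0, 0, 0, 0, 0, -115, 24]
  ]
}}

```text
t: 32.78
eef_pos: [0.5618, -0.1428, 0.1086]
tool_rot: [0.0, 0.999, -0.047, 0.003]
contact_force: [-0.9, 0.3, -0.1]
gripper_width: 0.277
grasp_force: 0.0
```

Run:
```python
from fit import *
s=np.load('feeder.npy')
o=bot.get_obs();print(o['eef_pos'])
plan([.4498,-.0353,.105],s[2]+np.pi/2)
```

```text
[ 0.56176529 -0.1428484   0.10861718]
shift [-121.7  -96.5    2.8] turn [-0.005 -0.006  1.567] q7 -0.95
```

Emit:
{"method": "jog_arm", "body": {
  "motion": [
    [0, 0, -0.16, -13, -10, 0, 34],
    [0, 0, -0.32, -26, -20, 0, 34],
    [0, 0, -0.48, -40, -30, 0, 34],
    [0, 0, -0.64, -53, -40, 0, 34],
    [0, 0, -0.8, -66, -50, 0, 34],
    [0, 0, -0.96, -80, -60, 0, 34],
    [0, 0, -1.12, -94, -72, 0, 34],
    [0, 0, -1.28, -108, -84, 0, 34],
    [0, 0, -1.44, -118, -94, 0, 34],
    [0, 0, -1.573, -120, -97, 0, 34]
  ]
}}

```text
t: 34.02
eef_pos: [0.448, -0.0331, 0.1043]
tool_rot: [-0.0, 0.737, 0.676, -0.0]
contact_force: [0.3, -0.4, -0.3]
gripper_width: 0.398
grasp_force: 0.0
```

Emit:
{"method": "jog_arm", "body": {
  "motion": [
    [0, 0, 0, 0, 0, 0, 34],
    [0, 0, 0, 0, 0, 0, 34]
  ]
}}

```text
t: 34.28
eef_pos: [0.4492, -0.0341, 0.1043]
tool_rot: [0.0, 0.74, 0.673, 0.0]
contact_force: [0.2, -0.5, -0.8]
gripper_width: 0.396
grasp_force: 0.0
```

```bash
python3 lev.py
python3 - <<'E'
from fit import *
t=shot('top');s=np.load('feeder.npy')
a=t['pixels'][170:270,230:370,::-1];cv2.imwrite('pics/t4.png',cv2.resize(np.ascontiguousarray(a),(800,571),interpolation=cv2.INTER_CUBIC))
old=cv2.imread('pics/t3.png');new=cv2.imread('pics/t4.png')
# warm (r-b) profile in bay: punch is warmer than the blue-grey bed
rb=t['pixels'].astype(int);rb=rb[:,:,0]-rb[:,:,2]
pts=[]
for x in np.arange(.002,.040,.001):
    for y in np.arange(-.062,.063,.001):
        c,r=proj(t,fw(s,(x,y,.018))[0])
        if rb[int(r+.5),int(c+.5)]>0: pts.append((x,y))
pts=np.array(pts);print(len(pts))
if len(pts):
    print('x',pts[:,0].mean().round(4),'y',pts[:,1].min(),pts[:,1].max())
    for y0 in np.arange(-.06,.06,.015):
        q=pts[(pts[:,1]>=y0)&(pts[:,1]<y0+.015)];print(round(y0,3),len(q),q[:,0].mean().round(4) if len(q) else '')
E
```

```text
[ 0.21664872 -0.46714009 -0.76333921] 0.3961359842140922 [ 0.44916513 -0.03406145  0.10427293] [-0.58  0.28  0.6   2.2  -0.24  0.72  0.09]
shift [-1.2  0.7 77.3] turn [ 0.     0.    -0.004] q7 0.09
0.2 [ 7.4 15.1  0. ]
0.4 [11.6 31.5  0. ]
0.6 [12.5 48.3  0. ]
0.8 [10. 65.  0.]
1.0 [ 4.2 80.8  0. ]
1.15 [-2.1 91.8  0. ]
1.2 [-4.5 95.2  0. ]
858
x 0.0163 y -0.056999999999999995 0.04000000000000009
-0.06 101 0.0169
-0.045 146 0.0159
-0.03 136 0.0165
-0.015 144 0.0159
0.0 141 0.0168
0.015 133 0.0161
0.03 57 0.0164
0.045 0
```

Emit:
{"method": "jog_arm", "body": {
  "motion": [
    [0, 0, 0, -1, 1, 0, 34],
    [0, 0, 0, -1, 1, 20, 34],
    [0, 0, 0, -1, 1, 40, 34],
    [0, 0, 0, -1, 1, 60, 34],
    [0, 0, 0, -1, 1, 77, 34],
    [0, 0, 0, -1, 1, 77, 34]
  ]
}}

```text
t: 35.08
eef_pos: [0.4492, -0.0352, 0.0263]
tool_rot: [-0.001, 0.739, 0.673, -0.001]
contact_force: [-0.2, 0.4, 0.7]
gripper_width: 0.399
grasp_force: 0.0
```

Emit:
{"method": "jog_arm", "body": {
  "motion": [
    [0, 0, 0, 4, 8, 0, 34],
    [0, 0, 0, 7, 16, 0, 34],
    [0, 0, 0, 10, 24, 0, 34],
    [0, 0, 0, 11, 32, 0, 34],
    [0, 0, 0, 12, 40, 0, 34],
    [0, 0, 0, 12, 50, 0, 34],
    [0, 0, 0, 12, 60, 0, 34],
    [0, 0, 0, 9, 70, 0, 34],
    [0, 0, 0, 6, 80, 0, 34],
    [0, 0, 0, 3, 88, 0, 34]
  ]
}}

```text
t: 36.33
eef_pos: [0.5376, -0.0386, 0.0273]
tool_rot: [-0.001, 0.738, 0.674, -0.0]
contact_force: [-4.4, 3.7, 1.4]
gripper_width: 0.402
grasp_force: 2.4
```

Emit:
{"method": "jog_arm", "body": {
  "motion": [
    [0, 0, 0, -1, 2, 0, 34],
    [0, 0, 0, -2, 5, 0, 34],
    [0, 0, 0, -3, 7, 0, 34],
    [0, 0, 0, -4, 9, 0, 34],
    [0, 0, 0, -4, 9, 0, 34]
  ]
}}

```text
t: 36.95
eef_pos: [0.5462, -0.0438, 0.0272]
tool_rot: [-0.001, 0.739, 0.674, -0.0]
contact_force: [-3.0, 2.7, 0.1]
gripper_width: 0.4
grasp_force: 2.0
```

Emit:
{"method": "jog_arm", "body": {
  "motion": [
    [0, 0, 0, -1, 1, 0, 34],
    [0, 0, 0, -1, 2, 0, 34],
    [0, 0, 0, -2, 4, 0, 34],
    [0, 0, 0, -2, 4, 0, 34]
  ]
}}

```text
t: 37.45
eef_pos: [0.5463, -0.0451, 0.0266]
tool_rot: [-0.004, 0.739, 0.674, -0.002]
contact_force: [-12.1, 6.2, 6.3]
gripper_width: 0.402
grasp_force: 6.2
```

Emit:
{"method": "jog_arm", "body": {
  "motion": [
    [0, 0, 0, 6, -13, 0, 34],
    [0, 0, 0, 11, -25, 0, 34],
    [0, 0, 0, 14, -37, 0, 34],
    [0, 0, 0, 15, -49, 0, 34],
    [0, 0, 0, 15, -61, 0, 34],
    [0, 0, 0, 13, -73, 0, 34],
    [0, 0, 0, 9, -86, 0, 34],
    [0, 0, 0, 5, -95, 0, 34],
    [0, 0, 0, 3, -102, 0, 34],
    [0, 0, 0, 3, -104, 0, 34]
  ]
}}

```text
t: 38.7
eef_pos: [0.4471, -0.0346, 0.0273]
tool_rot: [0.0, 0.739, 0.674, 0.0]
contact_force: [0.4, 0.4, 0.7]
gripper_width: 0.401
grasp_force: 0.0
```

Emit:
{"method": "jog_arm", "body": {
  "motion": [
    [0, 0, 0, 0, 0, 0, 34],
    [0, 0, 0, 0, 0, -20, 34],
    [0, 0, 0, 0, 0, -50, 34],
    [0, 0, 0, 0, 0, -80, 36],
    [0, 0, 0, 0, 0, -80, 36]
  ]
}}

```text
t: 39.33
eef_pos: [0.4492, -0.0342, 0.1089]
tool_rot: [0.001, 0.739, 0.674, 0.002]
contact_force: [0.5, -0.0, 0.0]
gripper_width: 0.423
grasp_force: 0.0
```

Run:
```python
from fit import *
t=shot('top');sc=shot('scene')
print('top');findp(t)
for p in(t,sc):
  for d in bot.tip_of('lever_grip',p):print('grip',d['score'],ray(p,d['xy'],.075).round(4))
h=np.array([proj(sc,c) for c in np.load('mat.npy')]);print('scene');findp(sc,h.astype(int),lo=105)
plan([.5719,.1757,.105],np.pi/2-.224)
```

```text
top
152 [172.4 216.6] [0.5681 0.1767] 0.096 -0.224
603 [222.9 228.9] [0.5377 0.0532] 0.097 -0.268
grip 0.48 [0.5519 0.0992 0.075 ]
grip 0.36 [ 0.5511 -0.1359  0.075 ]
grip 0.34 [ 0.5925 -0.327   0.075 ]
grip 0.88 [ 0.4556 -0.0383  0.075 ]
scene
98 [207.9 194.9] [0.5685 0.1827] 0.094 -0.215
35 [243.9 206. ] [0.5765 0.0654] 0.054 0.544
shift [220.7 105.6   1.1] turn [-1.000e-03 -1.000e-03 -1.439e+00] q7 0.1
```

Emit:
{"method": "jog_arm", "body": {
  "motion": [
    [0, 0, -0.17, 25, 12, 0, 36],
    [0, 0, -0.34, 50, 24, 0, 36],
    [0, 0, -0.51, 75, 36, 0, 36],
    [0, 0, -0.68, 100, 48, 0, 36],
    [0, 0, -0.85, 125, 60, 0, 36],
    [0, 0, -1.02, 150, 72, 0, 36],
    [0, 0, -1.19, 175, 84, 0, 36],
    [0, 0, -1.36, 200, 96, 0, 36],
    [0, 0, -1.44, 220, 105, 0, 36],
    [0, 0, -1.44, 220, 105, 0, 36]
  ]
}}

```text
t: 40.78
eef_pos: [0.5715, 0.1763, 0.1057]
tool_rot: [-0.001, 0.11, 0.994, 0.0]
contact_force: [0.0, 0.7, 0.5]
gripper_width: 0.417
grasp_force: 0.0
```

Emit:
{"method": "jog_arm", "body": {
  "motion": [
    [0, 0, 0, 0, 0, 0, 36],
    [0, 0, 0, 0, 0, 0, 36]
  ]
}}

```text
t: 41.02
eef_pos: [0.5713, 0.1735, 0.1068]
tool_rot: [-0.0, 0.112, 0.994, -0.0]
contact_force: [-0.2, 0.0, -0.8]
gripper_width: 0.423
grasp_force: 0.0
```

Run:
```python
from fit import *
plan([.572,.1758,-.0222],np.pi/2-.224)
sc=shot('scene');h=np.array([proj(sc,c) for c in np.load('mat.npy')]);findp(sc,h.astype(int),lo=105)
```

```text
shift [ -0.3   2.5 129. ] turn [-0.001 -0.001 -0.001] q7 1.06
64 [207.7 195.6] [0.5664 0.181 ] 0.086 -0.218
```

Emit:
{"method": "jog_arm", "body": {
  "motion": [
    [0, 0, 0, 0, 2, 50, 36],
    [0, 0, 0, 0, 2, 95, 36],
    [0, 0, 0, 0, 2, 118, 36],
    [0, 0, 0, 0, 2, 127, 36],
    [0, 0, 0, 0, 2, 127, 36],
    [0, 0, 0, 0, 2, 127, 15],
    [0, 0, 0, 0, 2, 127, 0],
    [0, 0, 0, 0, 2, 127, 0],
    [0, 0, 0, 0, 2, 127, 0],
    [0, 0, 0, 0, 2, 127, 0]
  ]
}}

```text
t: 42.32
eef_pos: [0.5733, 0.1771, -0.0184]
tool_rot: [0.001, 0.111, 0.994, 0.001]
contact_force: [-2.2, -0.3, 6.7]
gripper_width: 0.082
grasp_force: 58.9
```

Emit:
{"method": "jog_arm", "body": {
  "motion": [
    [0, 0, 0, 0, 0, -20, 0],
    [0, 0, 0, 0, 0, -60, 0],
    [0, 0, 0, 0, 0, -110, 0],
    [0, 0, 0, 0, 0, -130, 0],
    [0, 0, 0, 0, 0, -130, 0]
  ]
}}

```text
t: 42.95
eef_pos: [0.5737, 0.1774, 0.1131]
tool_rot: [0.002, 0.111, 0.994, 0.001]
contact_force: [0.1, 0.7, -0.6]
gripper_width: 0.083
grasp_force: 58.8
```

Run:
```python
from fit import *
s=np.load('feeder.npy');l=fw(s,(.014,0,0))[0]
print(bot.get_obs()['q'].round(2));plan([l[0],l[1],.105],s[2])
```

```text
[-0.57  0.46  0.21  1.84 -0.12  0.85  1.05]
shift [ -59.4 -312.     7.4] turn [ 0.003  0.004 -0.131] q7 1.05
```

Emit:
{"method": "jog_arm", "body": {
  "motion": [
    [0, 0, -0.03, -9, -45, 0, 0],
    [0, 0, -0.06, -17, -90, 0, 0],
    [0, 0, -0.1, -26, -135, 0, 0],
    [0, 0, -0.13, -34, -180, 0, 0],
    [0, 0, -0.13, -43, -225, 0, 0],
    [0, 0, -0.13, -51, -270, 0, 0],
    [0, 0, -0.13, -59, -312, 0, 0],
    [0, 0, -0.13, -59, -312, 0, 0],
    [0, 0, -0.13, -59, -312, 0, 0]
  ]
}}

```text
t: 44.08
eef_pos: [0.5602, -0.1397, 0.1093]
tool_rot: [-0.001, 0.046, 0.999, 0.0]
contact_force: [0.3, 1.1, -0.2]
gripper_width: 0.082
grasp_force: 58.9
```

Run:
```python
from fit import *
s=np.load('feeder.npy');l=fw(s,(.014,0,0))[0]
o=bot.get_obs();print(o['eef_pos'],o['q'].round(2));plan([l[0],l[1],-.011],s[2])
```

```text
[ 0.56018661 -0.13971433  0.10931456] [-0.05  0.43  0.24  1.89 -0.14  0.83  1.74]
shift [-2.800e+00 -1.000e-01  1.203e+02] turn [ 0.001 -0.002 -0.001] q7 1.74
```

Emit:
{"method": "jog_arm", "body": {
  "motion": [
    [0, 0, 0, -1, 0, 40, 0],
    [0, 0, 0, -1, 0, 80, 0],
    [0, 0, 0, -1, 0, 105, 0],
    [0, 0, 0, -1, 0, 115, 0],
    [0, 0, 0, -1, 0, 120, 0],
    [0, 0, 0, -1, 0, 120, 0]
  ]
}}

```text
t: 44.82
eef_pos: [0.5624, -0.1403, -0.0093]
tool_rot: [0.0, 0.046, 0.999, 0.0]
contact_force: [-0.3, 0.7, -0.6]
gripper_width: 0.085
grasp_force: 58.9
```

Emit:
{"method": "jog_arm", "body": {
  "motion": [
    [0, 0, 0, 0, 0, 1, 0],
    [0, 0, 0, 0, 0, 1, 15],
    [0, 0, 0, 0, 0, 1, 24],
    [0, 0, 0, 0, 0, 1, 24],
    [0, 0, 0, 0, 0, 0, 24],
    [0, 0, 0, 0, 0, -20, 24],
    [0, 0, 0, 0, 0, -60, 24],
    [0, 0, 0, 0, 0, -115, 24],
    [0, 0, 0, 0, 0, -115, 24]
  ]
}}

```text
t: 45.95
eef_pos: [0.5655, -0.1416, 0.111]
tool_rot: [0.005, 0.047, 0.999, -0.0]
contact_force: [-0.4, 1.1, 0.1]
gripper_width: 0.283
grasp_force: 0.0
```

Run:
```python
from fit import *
s=np.load('feeder.npy')
plan([.4498,-.0353,.105],s[2]+np.pi/2)
```

```text
shift [125.1  95.    4.7] turn [0.008 0.008 1.569] q7 1.74
```

Turn +1.57 this time (q7 decreasing).

Emit:
{"method": "jog_arm", "body": {
  "motion": [
    [0, 0, 0.16, 13, 10, 0, 34],
    [0, 0, 0.32, 26, 20, 0, 34],
    [0, 0, 0.48, 40, 30, 0, 34],
    [0, 0, 0.64, 53, 40, 0, 34],
    [0, 0, 0.8, 66, 50, 0, 34],
    [0, 0, 0.96, 80, 60, 0, 34],
    [0, 0, 1.12, 94, 70, 0, 34],
    [0, 0, 1.28, 108, 80, 0, 34],
    [0, 0, 1.44, 118, 90, 0, 34],
    [0, 0, 1.57, 122, 95, 0, 34]
  ]
}}

```text
t: 47.2
eef_pos: [0.4482, -0.034, 0.1052]
tool_rot: [-0.001, 0.74, 0.672, -0.0]
contact_force: [-0.3, 0.4, 0.7]
gripper_width: 0.397
grasp_force: 0.0
```

Emit:
{"method": "jog_arm", "body": {
  "motion": [
    [0, 0, 0, 0, 0, 0, 34],
    [0, 0, 0, 0, 0, 0, 34]
  ]
}}

```text
t: 47.45
eef_pos: [0.4493, -0.0349, 0.1053]
tool_rot: [0.0, 0.738, 0.675, 0.0]
contact_force: [-1.4, -0.8, -0.1]
gripper_width: 0.396
grasp_force: 0.0
```

```bash
python3 lev.py
cat > bay.py <<'E'
from fit import *
t=shot('top');s=np.load('feeder.npy')
rb=t['pixels'].astype(int);rb=rb[:,:,0]-rb[:,:,2]
pts=[]
for x in np.arange(.002,.040,.001):
    for y in np.arange(-.062,.063,.001):
        c,r=proj(t,fw(s,(x,y,.018))[0])
        if rb[int(r+.5),int(c+.5)]>0: pts.append((x,y))
pts=np.array(pts);print(len(pts))
if len(pts):
    print('x',pts[:,0].mean().round(4),'y',pts[:,1].min(),pts[:,1].max())
    for y0 in np.arange(-.06,.06,.015):
        q=pts[(pts[:,1]>=y0)&(pts[:,1]<y0+.015)];print(round(y0,3),len(q),q[:,0].mean().round(4) if len(q) else '')
E
python3 bay.py
```

```text
[-1.38264881 -0.81334142 -0.14986679] 0.39616714128459757 [ 0.44931172 -0.03485642  0.10531827] [-0.6   0.28  0.63  2.2  -0.25  0.73  0.11]
shift [-0.4  0.5 78.3] turn [ 0.    -0.     0.002] q7 0.11
0.2 [ 7.3 15.2  0. ]
0.4 [11.4 31.5  0. ]
0.6 [12.2 48.4  0. ]
0.8 [ 9.6 65.   0. ]
1.0 [ 3.8 80.8  0. ]
1.15 [-2.6 91.8  0. ]
1.2 [-5.1 95.2  0. ]
1478
x 0.0219 y -0.05499999999999999 0.04000000000000009
-0.06 107 0.0202
-0.045 212 0.0225
-0.03 261 0.024
-0.015 287 0.0234
0.0 285 0.0224
0.015 243 0.019
0.03 83 0.0166
0.045 0
```

Run:
```python
from fit import *
t=shot('top');sc=shot('scene')
a=np.hstack([cv2.resize(np.ascontiguousarray(q['pixels'][r0:r0+100,c0:c0+66,::-1]),(396,600),interpolation=cv2.INTER_CUBIC) for q,r0,c0 in((t,170,276),(sc,175,270))]);cv2.imwrite('pics/l2.png',a)
```

```text
(no output)
```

View pics/l2.png

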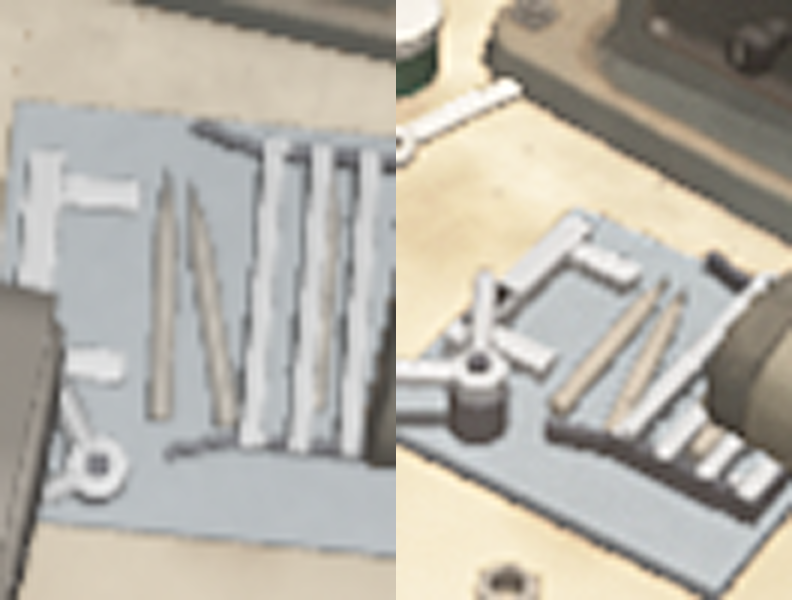

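Emit:
{"method": "jog_arm", "body": {
  "motion": [
    [0, 0, 0, 0, 0, 0, 34],
    [0, 0, 0, 0, 0, 20, 34],
    [0, 0, 0, 0, 0, 40, 34],
    [0, 0, 0, 0, 0, 60, 34],
    [0, 0, 0, 0, 0, 78, 34],
    [0, 0, 0, 0, 0, 78, 34]
  ]
}}

```text
t: 48.35
eef_pos: [0.4482, -0.035, 0.0263]
tool_rot: [-0.001, 0.739, 0.674, -0.001]
contact_force: [-0.2, -0.2, -0.2]
gripper_width: 0.396
grasp_force: 0.0
```

Emit:
{"method": "jog_arm", "body": {
  "motion": [
    [0, 0, 0, 2, 4, 0, 34],
    [0, 0, 0, 4, 8, 0, 34],
    [0, 0, 0, 6, 12, 0, 34],
    [0, 0, 0, 7, 16, 0, 34],
    [0, 0, 0, 9, 20, 0, 34],
    [0, 0, 0, 10, 24, 0, 34],
    [0, 0, 0, 11, 28, 0, 34],
    [0, 0, 0, 11, 32, 0, 34],
    [0, 0, 0, 12, 36, 0, 34],
    [0, 0, 0, 12, 40, 0, 34]
  ]
}}

```text
t: 49.6
eef_pos: [0.4896, -0.0257, 0.0268]
tool_rot: [-0.001, 0.739, 0.674, -0.0]
contact_force: [-4.7, 4.0, -1.0]
gripper_width: 0.399
grasp_force: 2.1
```

Emit:
{"method": "jog_arm", "body": {
  "motion": [
    [0, 0, 0, 0, 5, 0, 34],
    [0, 0, 0, 0, 10, 0, 34],
    [0, 0, 0, 0, 15, 0, 34],
    [0, 0, 0, 0, 20, 0, 34],
    [0, 0, 0, -1, 25, 0, 34],
    [0, 0, 0, -3, 30, 0, 34],
    [0, 0, 0, -4, 35, 0, 34],
    [0, 0, 0, -6, 40, 0, 34],
    [0, 0, 0, -7, 44, 0, 34],
    [0, 0, 0, -9, 48, 0, 34]
  ]
}}

```text
t: 50.85
eef_pos: [0.5363, -0.039, 0.0266]
tool_rot: [-0.001, 0.739, 0.674, -0.001]
contact_force: [-4.9, 4.0, 0.3]
gripper_width: 0.396
grasp_force: 2.3
```

Emit:
{"method": "jog_arm", "body": {
  "motion": [
    [0, 0, 0, -1, 2, 0, 34],
    [0, 0, 0, -2, 5, 0, 34],
    [0, 0, 0, -3, 7, 0, 34],
    [0, 0, 0, -4, 9, 0, 34],
    [0, 0, 0, -4, 9, 0, 34]
  ]
}}

```text
t: 51.48
eef_pos: [0.5452, -0.0441, 0.0268]
tool_rot: [-0.001, 0.739, 0.674, -0.0]
contact_force: [-4.1, 2.6, -1.8]
gripper_width: 0.4
grasp_force: 2.0
```

Emit:
{"method": "jog_arm", "body": {
  "motion": [
    [0, 0, 0, -1, 1, 0, 34],
    [0, 0, 0, -1, 2, 0, 34],
    [0, 0, 0, -2, 4, 0, 34],
    [0, 0, 0, -2, 4, 0, 34]
  ]
}}

```text
t: 51.98
eef_pos: [0.5463, -0.0454, 0.0265]
tool_rot: [-0.003, 0.739, 0.674, -0.002]
contact_force: [-10.8, 5.7, 6.0]
gripper_width: 0.397
grasp_force: 5.6
```

Same stop position and force as before, so a full stroke. Returning the lever.

Emit:
{"method": "jog_arm", "body": {
  "motion": [
    [0, 0, 0, 6, -13, 0, 34],
    [0, 0, 0, 11, -25, 0, 34],
    [0, 0, 0, 14, -37, 0, 34],
    [0, 0, 0, 15, -49, 0, 34],
    [0, 0, 0, 15, -61, 0, 34],
    [0, 0, 0, 13, -73, 0, 34],
    [0, 0, 0, 9, -86, 0, 34],
    [0, 0, 0, 5, -95, 0, 34],
    [0, 0, 0, 3, -102, 0, 34],
    [0, 0, 0, 3, -104, 0, 34]
  ]
}}

```text
t: 53.22
eef_pos: [0.4462, -0.0345, 0.0273]
tool_rot: [0.0, 0.739, 0.674, 0.0]
contact_force: [0.4, 0.1, -0.0]
gripper_width: 0.395
grasp_force: 0.0
```

Emit:
{"method": "jog_arm", "body": {
  "motion": [
    [0, 0, 0, 0, 0, 0, 34],
    [0, 0, 0, 0, 0, -20, 34],
    [0, 0, 0, 0, 0, -50, 34],
    [0, 0, 0, 0, 0, -100, 36],
    [0, 0, 0, -60, 0, -110, 36],
    [0, 0, 0, -120, 0, -110, 36],
    [0, 0, 0, -180, 0, -110, 36],
    [0, 0, 0, -180, 0, -110, 36]
  ]
}}

```text
t: 54.22
eef_pos: [0.4288, -0.219, 0.1378]
tool_rot: [0.001, 0.742, 0.671, -0.0]
contact_force: [-0.6, 0.6, -0.1]
gripper_width: 0.421
grasp_force: 0.0
```

```bash
cat > mag.py <<'E'
from fit import *
s=np.load('feeder.npy');o=bot.get_obs();print(o['eef_pos'],o['contact_force'])
t=shot('top');sc=shot('scene')
for nm,p in(('top',t),('scene',sc)):
  for d in bot.tip_of('lever_grip',p)[:2]:print(nm,'grip',d['score'],ray(p,d['xy'],.075).round(4))
# warmth (red-blue) along feeder x, rows = y positions; punches are warm, bed bluish, slats neutral
for nm,p in(('top',t),('scene',sc)):
  rb=p['pixels'].astype(np.float32);rb=rb[:,:,0]-rb[:,:,2]
  print(nm,'x:',*range(0,112,4))
  for y in(-.045,-.03,0,.03,.045):
    v=[]
    for x in np.arange(0,.112,.004):
        u=proj(p,fw(s,(x,y,.018))[0]);v.append(int(cv2.getRectSubPix(rb,(1,1),(float(u[0]),float(u[1])))[0,0]))
    print(y,v)
E
python3 mag.py
```

```text
[ 0.42881954 -0.21901708  0.13784024] [-0.64212177  0.62998311 -0.14191211]
top grip 0.61 [ 0.4513 -0.0387  0.075 ]
scene grip 0.64 [ 0.4618 -0.0304  0.075 ]
top x: 0 4 8 12 16 20 24 28 32 36 40 44 48 52 56 60 64 68 72 76 80 84 88 92 96 100 104 108
-0.045 [-7, -8, -8, -9, -8, -8, -8, -8, -8, -8, -6, -5, -3, 0, 0, -4, 7, 9, -1, 1, 13, 12, 10, 0, 2, 11, 6, 13]
-0.03 [-4, -7, -8, -8, -8, -8, -8, -9, -9, -9, -8, -9, -6, -1, -2, -8, -4, 7, 0, 1, 14, 12, 4, 0, -2, -3, 11, 7]
0 [-8, -8, -8, -7, -7, -8, -8, -8, -8, -8, -8, -8, -6, 0, -1, -8, -8, -4, -1, 2, 11, 14, 8, 0, 2, -2, 1, 6]
0.03 [-2, -8, -8, -8, -8, -8, -8, -8, -8, -7, -7, -8, -6, 0, -1, -8, -8, -4, -1, 0, 12, -4, 0, -1, 2, 13, -1, -1]
0.045 [-8, -8, -8, -8, -9, -8, -8, -8, -8, -8, -8, -9, -4, 0, -1, -7, -8, -3, -1, -1, -5, -7, -2, 0, -2, 0, -3, -2]
scene x: 0 4 8 12 16 20 24 28 32 36 40 44 48 52 56 60 64 68 72 76 80 84 88 92 96 100 104 108
-0.045 [0, -4, -7, -7, -7, -6, -7, -6, -8, -8, -4, 6, 7, 1, 0, 7, 10, 7, 16, 24, 16, 6, 9, 9, 0, 1, 3, 4]
-0.03 [-1, -7, -6, -5, -7, -6, -7, -6, -8, -7, -6, 5, 5, 2, -2, -6, 1, 4, 19, 30, 23, 1, 7, 15, -2, -3, 9, 10]
0 [-7, -3, 5, 10, 8, 9, 5, 5, 0, -6, -4, 3, 5, 2, 5, 12, 12, 13, 11, 13, 24, 25, 27, 27, 27, 28, 28, 29]
0.03 [8, 9, 7, 5, 5, 1, -6, -7, -7, -8, -6, 0, 10, 25, 24, 24, 22, 21, 27, 36, 36, 36, 36, 38, 37, 36, 38, 37]
0.045 [7, 10, 6, 0, -7, -5, -6, -6, -7, -7, -4, 2, 13, 26, 25, 22, 25, 24, 33, 38, 36, 37, 37, 36, 35, 36, 37, 36]
```

Run:
```python
from fit import *
print(bot.hand_in())
```

```text
the job is handed in; nothing more can be done
None
```

I handed the job in with all three punches fed in under the cover, points toward feeder +y, the lever back at rest and the gripper clear; one punch had come back out into the bay and went in with the last full stroke, and the final check was on image readings rather than a viewed picture.

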